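# Pack the stone axe head, shut and clamp the find case, file its record plate

### The arm

A 7-joint arm with a two-finger parallel gripper is mounted at the origin on the work surface. World frame = base frame: x ahead of the robot, y to its left, z up, the work surface at z = 0. Lengths are in m, angles in rad, forces in N, time in s.
With the tool pointing down it reaches from about 0.4 to 0.875 m from the base axis. Payload 6.5 kg.
Tool frame: the origin (TCP) lies between the finger pads; the fingertips stand 11 mm ahead of it and the grasp point (between the pads) lies 8 mm behind it; z points along the fingers, y is the direction in which the jaws open and shut (so a half turn about z gives the same grasp; the last joint's range is limited). The gripper opens to 88 mm and grips with 3 to 60 N. Pads are 18 mm wide; open, the fingers measure 123 mm over their backs; the gripper's body (75 mm by 187 mm) begins 45 mm behind the grasp point.
Start: joints at [1.125, 0.536, -0.004, 1.538, 0.003, 1.067, -0.071], TCP at [0.241, -0.604, 0.25] pointing down, gripper open.
Joint ranges: [-2.7, 2.7], [-0.37, 2.16], [-1.27, 1.26], [0.24, 2.4], [-1.31, 4.45], [0.19, 1.91], [-2.76, 2.76]. Speed limits (rad/s): [2.39, 2.39, 3.14, 3.14, 3.14, 3.14, 3.14].

### API

Orientations are given as a unit quaternion [w, x, y, z].
In Python, from plant import env gives the robot as it stands.
- The arm moves only by the tool jog_arm, never from a script. Its argument "increments" is a list of rows, each an object of numbers: "x", "y", "z": the shift along the tool's x, y, z in m; "rx", "ry", "rz": the turn, a rotation vector about the tool's x, y, z in degrees. A call has 1 to 20 rows; each row shifts and turns the commanded pose from where the row before left it, along the tool's axes as they then stand; what a row does not reach is not made up. A row lasts 1/10 s, in which the tool goes at most 50 mm and 8.59 degrees, less where a joint would pass 70% of its speed; a pose out of reach is approached as far as the arm can. A call is refused whole if a number of a shift passes 0.05 or a number of a turn 8.59, either way. A call with a gripper value outside its range is refused whole. "claw" is the opening in per cent of the stroke, from 0 (shut) to 100 (fully open), set as the call begins (left out, the last holds). The fingers move at their own pace and stop on an object; "squeeze" is the grip in N (left out, the last holds). Time passes only in rows, so rows that do not move let the fingers close. It gives the time, the measured TCP pose, the force and the opening at its end, in the units of the state.
- env.state(): the state, without advancing time (a new reading comes with each control period).
- env.grab_frame(name): name is "scene" or "top" or "wrist"; returns (picture, depth): 384x512x3 uint8, red, green, blue; 384x512 float32, m along the optical axis (not along the pixel's ray), 0 where there is no reading.
- env.get_calibration(name): a dict with "fx", "fy", "cx", "cy" (pixels), "extrinsics" (4x4, takes a point from world to camera coordinates). Camera axes: x right, y down, z forward; pixel columns grow to the right and rows downward; lengths in m; the calibration is good to about 2 mm. A picture is of the moment at which its call begins: read the wrist's pose just before it. get_calibration takes no time and is no camera call; for the wrist camera it gives the pose at the moment of the call.
- env.close_job(): hands the job in, once; it reports no verdict.
Trained networks look in the newest picture that a camera, given by its name, has taken for a name from the list of things; names that differ only in an ending like _2 or _b are one class to them, and where a whole thing is asked for, a point or a joint stands for the part that bears it (a point fixed in the world has none). Each returns a list of dicts, best first, with "conf" (0 to 1); they miss things now and then, are a little off and sometimes report something else, mostly with a low value. They report only what shows in the picture. A call takes as long as a camera call.
- env.recognise(camera, thing): "bbox" ([left, top, right, bottom] in pixels, round what is visible of it).
The state is a dict: "time_s": time; "joints": joint angles; "qd": joint speeds; "tau": joint torques, N m; "tcp_pos": TCP position; "eef_rot": TCP orientation; "force": force on the tool from outside, world axes, zero at the start; "moment": the same for the moment, N m; "width": finger opening in m.
Only numpy, scipy, OpenCV 4.12 (cv2) and the standard library are available. Lean on these libraries where they do the work, as an engineer would, in place of code of your own. Each camera call takes 0.05 s, during which the arm holds its last target. There are 200 camera calls.

### The job

Pack this find away: lay the dark green stone axe head from the grey mat in the white-floored recess of the open find case, then shut the blue lid, swing the red clamp down onto it, and last push the yellow record plate from the white rack fully home into the leaning black index slot on the side of the case. Set the stone down, do not drop it, and leave the other finds and tools where they lie.

Things in the scene. Friction and masses are not known exactly. Their poses are not given: they have to be found in the camera images.
- celt: the find: dark green stone axe head, 100 long (own x) x 45 wide (y) x 38 high (z), flat underside, slightly narrower at one end; 0.25 to 0.5 kg. Origin at the centre of its underside. Starts on the grey mat.
- mat: fixed grey mat 170 (x) x 120 (y) x 10 thick under the axe head; origin at the centre of its underside
- case: fixed grey open-topped find case, 160 (x) x 220 (y) x 70 high outside, walls 6, hinge of the lid along its +x rim. Origin at the centre of its underside, axes along its sides, its front (-x side) towards the robot. Inside: black foam, its surface 18 above the underside, with the recess at the -y half and another stone (flake) on the +y half. Clamp post on its -y side, index slot on its +y side.
- recess (a point): centre of the white floor of the recess in the foam (10 above the case's underside, 30 to -y of the case's middle); the recess is 115 along the case's x, 60 along its y and 8 deep; the case's axes
- lid (a joint): lid angle in rad: 0 shut, about 1.7 as found (upright, leaning back, away from the robot); stiff hinge, stays where it is left (about 2 N at its edge)
- lid_hinge (a point): middle of the lid's hinge line, on the case's far (+x) rim at 70.5 above the table; the line runs along the case's y; axes turn with the lid (own -x towards the free edge, own z out of the lid's outer face)
- lid_edge (a point): middle of the lid's free edge, 160 from the hinge line. The blue lid is 160 x 220 x 8 thick (hinge line in its inner face); a black knob 35 high stands on the middle of its outer face, 130 from the hinge line
- clamp (a joint): clamp angle in rad: 0 down flat on the shut lid, about 1.9 as found (upright, leaning outwards, away from the case); stiff, stays where it is left (about 1.5 N at its tip)
- clamp_pivot (a point): pivot of the red clamp arm, 89.5 above the table between two dark cheeks (their tops 100 above the table) on the case's -y side, 128 to -y of the case's middle; the axle runs along the case's x. Axes turn with the arm: own y along the arm, own z out of its upper/outer face
- clamp_tip (a point): end of the red clamp arm, 85 from the pivot; the arm is 24 wide x 10 thick and this point lies at mid thickness, at angle 0 it points along the case's +y over the lid
- plate: yellow record plate with black bars, 4 thick (own x) x 50 wide (y) x 90 long (z), 30 g. Origin at the middle of its lower short edge, z towards its upper end. Starts 30 deep in the rack's slot, leaning 35 degrees from vertical, upper end away from the robot (rack +x), 60 of it standing out.
- rack: fixed white rack, 75 x 82, 50 high, with a slot 5.5 x 56 leaning 35 degrees like the plate; origin at the centre of its underside, the slot's floor 20 above it, leaning towards its +x
- holder: leaning black index slot on the +y side of the case: 8 wide (own x) x 56 (own y) x 30 deep with a flared mouth (lips reach 40 from the floor). Origin at the middle of the slot's floor, 20 above the table; own z points out of the mouth, leaning 35 degrees from vertical towards the case's +x (away from the robot); own y is the case's y. A plate fully home has its origin here.
- flake: bystander: brown stone 55 x 38 x 28 on the foam inside the case, origin at its underside
- pebble: bystander: tan stone 34 x 28 x 22 on the mat beyond the axe head
- mano: bystander: big brown stone 120 x 70 x 50
- core_stone: bystander: grey stone 80 x 65 x 50
- scraper: bystander: tan stone 60 x 45 x 28
- brush: bystander: brush 200 long with wooden handle
- scale_bar: bystander: black and white scale bar 120 x 25 x 6

How it is judged:
By the outcome, as a careful person would: the job done as asked, in the order asked, and still so for the second after the job is handed in, with the robot touching nothing.
It also fails if it takes over 72 s, if anything falls off the work surface, if the arm or the gripper's body presses on something with over 40 N, if the wrist force passes 120 N, or if a joint passes its speed limit or range.

## Working session

There is one attempt and no reset: what is moved stays moved. The work goes in short steps, Python scripts to look and compute and a tool call to move; the robot and the scene stay as the last step left them, time stands still between calls to the robot, and variables do not carry over. Pictures are saved under pics/ and viewed, about 8 in all and at most 12, crops included, and the job is handed in when it is done.

Besides the shell and the picture viewer there is one more tool, called after "Call:" as a command line: name --argument value ..., lists and objects as JSON in quotes. jog_arm: Moves the arm, as the interface text tells. Its arguments: {"type":"object","properties":{"increments":{"type":"array"},"claw":{"type":"number"},"squeeze":{"type":"number"}},"required":["increments"]}

```bash
mkdir -p pics; ls; cat > h.py <<'E'
import numpy as np, cv2
from plant import env
from scipy.spatial.transform import Rotation as R
def grab(n,name=None):
    c=env.get_calibration(n); im,d=env.grab_frame(n)
    if name: cv2.imwrite('pics/'+name+'.png',cv2.cvtColor(im,cv2.COLOR_RGB2BGR))
    return im,d,c
def cloud(d,c):
    v,u=np.mgrid[:d.shape[0],:d.shape[1]]
    P=np.stack([(u-c['cx'])/c['fx']*d,(v-c['cy'])/c['fy']*d,d],-1)
    E=np.array(c['extrinsics']); 
    W=(P-E[:3,3])@E[:3,:3]; W[d<=0]=np.nan
    return W
def proj(p,c):
    E=np.array(c['extrinsics']); q=E[:3,:3]@np.asarray(p)+E[:3,3]
    return q[0]/q[2]*c['fx']+c['cx'],q[1]/q[2]*c['fy']+c['cy']
def rot(): 
    w,x,y,z=env.state()['eef_rot']; return R.from_quat([x,y,z,w])
E
cat > a.py <<'E'
from h import *
im,d,c=grab('top','top0'); np.savez('top0',im=im,d=d,W=cloud(d,c))
names='celt mat case lid clamp plate rack holder flake pebble mano core_stone scraper brush scale_bar'.split()
for n in names:
    r=env.recognise('top',n)[:2]; print('top',n,[(np.round(x['bbox']).tolist(),round(x['conf'],2)) for x in r])
im2,d2,c2=grab('scene','scene0'); np.savez('scene0',im=im2,d=d2,W=cloud(d2,c2))
for n in 'celt case lid clamp plate rack holder'.split():
    r=env.recognise('scene',n)[:2]; print('scene',n,[(np.round(x['bbox']).tolist(),round(x['conf'],2)) for x in r])
print(c,c2); print(env.state())
E
python3 a.py
```

```text
pics
top celt [([168.0, 213.0, 189.0, 246.0], 0.94)]
top mat [([116.0, 217.0, 141.0, 231.0], 0.36), ([175.0, 198.0, 191.0, 203.0], 0.17)]
top case [([250.0, 160.0, 377.0, 254.0], 0.84)]
top lid [([278.0, 157.0, 361.0, 192.0], 0.9)]
top clamp [([276.0, 159.0, 362.0, 194.0], 0.71), ([357.0, 214.0, 378.0, 223.0], 0.58)]
top plate [([116.0, 214.0, 135.0, 233.0], 0.77), ([172.0, 214.0, 188.0, 242.0], 0.32)]
top rack [([117.0, 218.0, 144.0, 244.0], 0.82)]
top holder [([245.0, 219.0, 272.0, 234.0], 0.56)]
top flake [([280.0, 202.0, 295.0, 222.0], 0.69), ([354.0, 214.0, 380.0, 223.0], 0.48)]
top pebble []
top mano [([150.0, 145.0, 177.0, 188.0], 0.78)]
top core_stone [([263.0, 147.0, 293.0, 170.0], 0.67)]
top scraper [([197.0, 164.0, 215.0, 182.0], 0.55)]
top brush [([224.0, 104.0, 246.0, 166.0], 0.61)]
top scale_bar [([381.0, 224.0, 396.0, 260.0], 0.68)]
scene celt [([336.0, 210.0, 372.0, 236.0], 0.87), ([184.0, 107.0, 213.0, 127.0], 0.63)]
scene case [([178.0, 101.0, 299.0, 202.0], 0.65), ([183.0, 106.0, 214.0, 129.0], 0.42)]
scene lid [([173.0, 122.0, 249.0, 185.0], 0.62)]
scene clamp [([
[... 971 characters left out ...]
   ,  1.        ]])}
{'time_s': 1.2, 'joints': array([ 1.12480684,  0.53640193, -0.0044159 ,  1.53794328,  0.00261772,
        1.06729173, -0.07123373]), 'qd': array([ 0.00068472,  0.00090629, -0.00056072, -0.00073064,  0.0004912 ,
        0.00178399, -0.00059759]), 'tau': array([-5.38784971e-04, -5.70904791e+01,  9.89545919e-01, -2.51915056e+01,
       -5.63352252e-02,  1.09146393e-02,  2.18158726e-05]), 'tcp_pos': array([ 0.24096461, -0.60365506,  0.24969758]), 'eef_rot': array([-1.39907154e-05,  9.82021738e-01,  1.88767861e-01, -2.24114729e-05]), 'force': array([-0.69068301, -0.62385266,  0.14386255]), 'moment': array([ 0.04203725, -0.01393721,  0.00880978]), 'width': 0.08846480950723108}
```

```bash
python3 - <<'E'
import cv2
a=cv2.imread('pics/top0.png')[95:275,100:400]; cv2.imwrite('pics/v1.png',cv2.resize(a,(800,480),interpolation=cv2.INTER_CUBIC))
a=cv2.imread('pics/scene0.png')[90:285,160:440]; cv2.imwrite('pics/v2.png',cv2.resize(a,(800,557),interpolation=cv2.INTER_CUBIC))
E
```

```text
(no output)
```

View pics/v1.png

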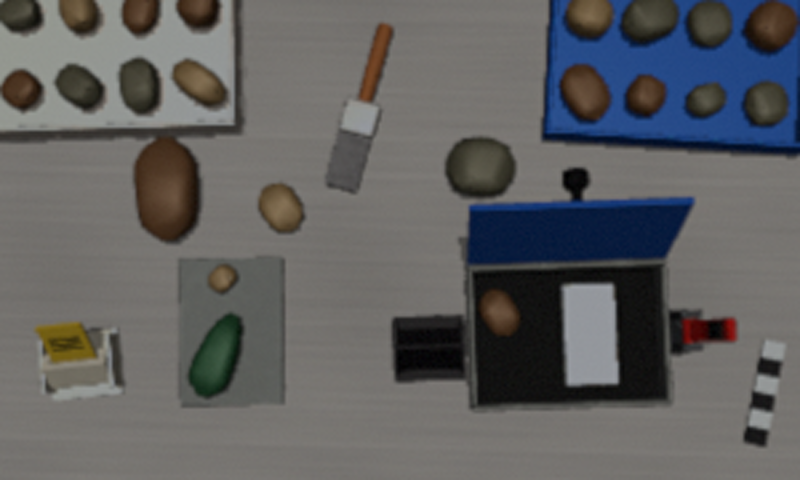

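View pics/v2.png

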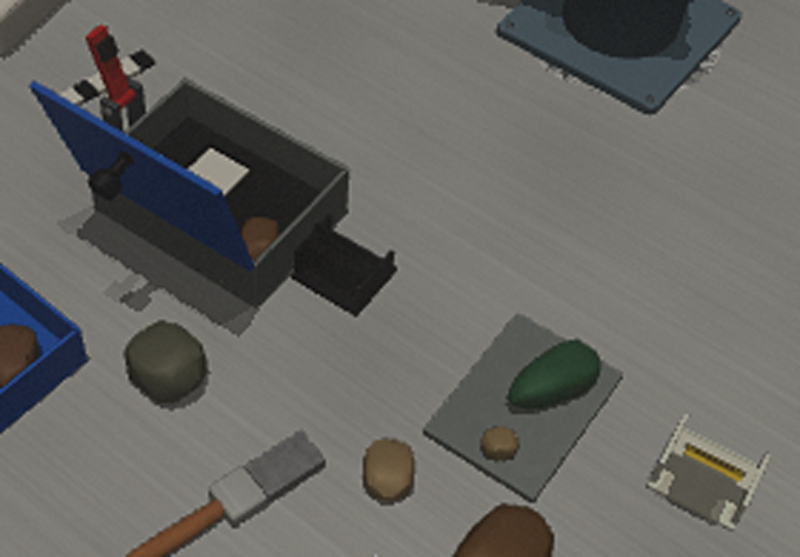

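```bash
cat > b.py <<'E'
from h import *
z=np.load('top0.npz'); im,d,W=z['im'],z['d'],z['W']
hsv=cv2.cvtColor(im,cv2.COLOR_RGB2HSV); H,S,V=[hsv[...,i].astype(int) for i in range(3)]
def box(l,t,r,b):
    m=np.zeros(d.shape,bool); m[t:b,l:r]=1; return m
def rect(m,name,zr=None):
    m=m&np.isfinite(W[...,2])
    if zr: m&=(W[...,2]>zr[0])&(W[...,2]<zr[1])
    P=W[m]; r=cv2.minAreaRect(P[:,:2].astype(np.float32)*1000)
    print(name,len(P),'rect',np.round(r[0],1),np.round(r[1],1),round(r[2],1),'mean',P.mean(0).round(4),'zq',np.percentile(P[:,2],[2,50,98]).round(4)); return P
P=rect(box(160,205,195,252)&(S>70)&(H>55)&(H<95),'celt')
P=rect(box(160,190,215,255)&(S<60),'mat',(0.005,0.016))
P=rect(box(300,195,345,245)&(V>120),'recess')
P=rect(box(110,210,140,236)&(S>120)&(H>15)&(H<35),'plate')
c=P.mean(0);u,s,vt=np.linalg.svd(P-c);print(' normal',vt[2],s)
P=rect(box(110,210,150,250),'rack',(0.03,0.06))
P=rect(box(240,210,275,240),'holder',(0.015,0.09))
P=rect(box(262,190,362,250),'case rim',(0.06,0.078))
P=rect(box(340,205,385,232)&(S>150)&((H<10)|(H>170)),'clamp')
P=rect(box(270,165,365,195)&(S>120)&(H>100)&(H<130),'lid')
c=P.mean(0);u,s,vt=np.linalg.svd(P-c);print(' normal',vt[2],s)
P=rect(box(275,195,300,225)&(S>70)&(H<20),'flake')
z=np.load('scene0.npz'); im,d,W=z['im'],z['d'],z['W']
hsv=cv2.cvtColor(im,cv2.COLOR_RGB2HSV); H,S,V=[hsv[...,i].astype(int) for i in range(3)]
P=rect(box(325,200,385,240)&(S>70)&(H>55)&(H<95),'S celt')
P=rect(box(225,135,250,162)&(V>110),'S recess')
P=rect(box(160,100,300,200),'S case rim',(0.066,0.078))
P=rect(box(180,95,215,130)&(S>150)&((H<10)|(H>170)),'S clamp')
P=rect(box(255,150,302,202),'S holder',(0.03,0.06))
P=rect(box(380,230,430,280),'S rack',(0.03,0.06))
P=rect(box(380,230,430,280)&(S>120)&(H>15)&(H<35),'S plate')
E
python3 b.py
```

```text
celt 375 rect [496.6 221.7] [45.4 94.8] 71.3 mean [0.4941 0.2209 0.0452] zq [0.0368 0.0453 0.052 ]
mat 1587 rect [514.2 209.6] [196.4 168.1] 2.1 mean [0.5256 0.2054 0.0099] zq [0.0052 0.0099 0.0152]
recess 692 rect [ 529.9 -202.8] [111.3  58.3] 2.6 mean [ 0.5295 -0.2029  0.0103] zq [0.0044 0.0103 0.0161]
plate 235 rect [507.9 396.8] [43.8 77.8] 7.7 mean [0.5078 0.3835 0.0709] zq [0.0449 0.0712 0.0945]
 normal [-0.86257927  0.09116119  0.49764107] [0.29214329 0.23319142 0.11486694]
rack 356 rect [482.8 380.5] [58.3 84.4] 7.8 mean [0.4812 0.3779 0.0436] zq [0.0313 0.0432 0.0587]
holder 440 rect [510.4 -18.5] [57.3 81.8] 3.2 mean [ 0.5087 -0.0194  0.0413] zq [0.0215 0.0411 0.0596]
case rim 622 rect [ 528.7 -156.3] [164.1 269.2] 3.3 mean [ 0.534  -0.1773  0.0692] zq [0.0612 0.0692 0.0767]
clamp 120 rect [ 534.4 -310.1] [23.  35.8] 0.0 mean [ 0.5358 -0.3081  0.1272] zq [0.0855 0.1209 0.1746]
lid 1738 rect [ 646.6 -164.4] [ 74.5 216.5] 3.2 mean [ 0.6343 -0.1652  0.1632] zq [0.081  0.1681 0.2254]
 normal [-0.9581115  -0.05420012  0.28122001] [2.59021164 1.9808694  0.11925983]
flake 227 rect [552.  -96.6] [58.6 42.5] 27.3 mean [ 0.552  -0.096   0.0401] zq [0.0149 0.0436 0.0515]
S celt 368 rect [501.  216.8] [39.9 92. ] 65.5 mean [0.5015 0.219  0.0438] zq [0.0329 0.0446 0.049 ]
S recess 200 rect [ 568.4 -155.8] [246.1  62.4] 36.1 mean [ 0.5216 -0.1864  0.0471] zq [0.0063 0.0103 0.2235]
S case rim 333 rect [ 535.7 -187.5] [172.3 246.6] 3.5 mean [ 0.5131 -0.1662  0.0696] zq [0.0662 0.0688 0.0771]
S clamp 152 rect [ 538.9 -314. ] [27.4 38.2] 5.1 mean [ 0.54   -0.3112  0.1262] zq [0.0886 0.1204 0.1718]
S holder 481 rect [497.9 -45. ] [141.7 127.3] 18.3 mean [ 0.5126 -0.0436  0.0442] zq [0.0308 0.0435 0.0585]
S rack 288 rect [485.1 377.6] [63.3 82. ] 7.5 mean [0.4873 0.3794 0.042 ] zq [0.032  0.0407 0.0519]
S plate 70 rect [510.6 380.2] [37.4 51. ] 4.7 mean [0.5153 0.3816 0.078 ] zq [0.0398 0.0879 0.0935]
```

```bash
cat >> h.py <<'E'
def down(yaw,tilt=0,ax='x'):
    "tool z down, tool x at world yaw (deg); tilt (deg) then about own tool axis ax"
    y=np.radians(yaw); X=np.array([np.cos(y),np.sin(y),0]); Z=np.array([0,0,-1.]); 
    return R.from_matrix(np.stack([X,np.cross(Z,X),Z],1))*R.from_euler(ax,tilt,degrees=True)
def Tm(p,r): T=np.eye(4); T[:3,:3]=r.as_matrix(); T[:3,3]=p; return T
def plan(wps,v=0.035,w=7):
    from scipy.linalg import logm,expm
    s=env.state(); T=Tm(s['tcp_pos'],rot()); print('at',s['tcp_pos'].round(4),'t',round(s['time_s'],2))
    for wp in wps:
        p,r=wp[0],wp[1]; vv=wp[2] if len(wp)>2 else v
        r=rot() if r is None else r
        G=Tm(p,r); D=np.linalg.inv(T)@G; ang=np.degrees(np.linalg.norm(R.from_matrix(D[:3,:3]).as_rotvec()))
        n=int(np.ceil(max(np.linalg.norm(D[:3,3])/vv,ang/w,1))); L=expm(logm(D).real/n)
        t=L[:3,3]; q=np.degrees(R.from_matrix(L[:3,:3]).as_rotvec())
        print(n,'x',{k:float(round(x,4 if i<3 else 2)) for i,(k,x) in enumerate(zip(['x','y','z','rx','ry','rz'],np.r_[t,q])) if abs(x)>(2e-5 if i<3 else .005)}); T=G
E
python3 - <<'E'
from h import *
plan([([.43,-.2,.36],down(110))])
E
```

```text
at [ 0.241  -0.6037  0.2497] t 1.2
14 x {'x': 0.0352, 'y': -0.0013, 'z': -0.0079, 'rz': -6.3}
```

Call:
jog_arm --increments '[{"x": 0.0352,"y": -0.0013,"z": -0.0079,"rz": -6.3},{"x": 0.0352,"y": -0.0013,"z": -0.0079,"rz": -6.3},{"x": 0.0352,"y": -0.0013,"z": -0.0079,"rz": -6.3},{"x": 0.0352,"y": -0.0013,"z": -0.0079,"rz": -6.3},{"x": 0.0352,"y": -0.0013,"z": -0.0079,"rz": -6.3},{"x": 0.0352,"y": -0.0013,"z": -0.0079,"rz": -6.3},{"x": 0.0352,"y": -0.0013,"z": -0.0079,"rz": -6.3},{"x": 0.0352,"y": -0.0013,"z": -0.0079,"rz": -6.3},{"x": 0.0352,"y": -0.0013,"z": -0.0079,"rz": -6.3},{"x": 0.0352,"y": -0.0013,"z": -0.0079,"rz": -6.3},{"x": 0.0352,"y": -0.0013,"z": -0.0079,"rz": -6.3},{"x": 0.0352,"y": -0.0013,"z": -0.0079,"rz": -6.3},{"x": 0.0352,"y": -0.0013,"z": -0.0079,"rz": -6.3},{"x": 0.0352,"y": -0.0013,"z": -0.0079,"rz": -6.3},{},{}]' --claw 100

```text
schema error: expected keys x, y, z, rx, ry, rz
```

```bash
python3 - <<'E'
from h import *
im,d,c=grab('wrist','w1'); np.savez('w1',im=im,d=d,W=cloud(d,c))
cv2.imwrite('pics/w1b.png',cv2.resize(cv2.imread('pics/w1.png'),(768,576)))
E=np.array(c['extrinsics']); print('cam pos',-E[:3,:3].T@E[:3,3], env.state()['tcp_pos'])
plan([([.5,.2,.28],down(158))])
E
```

```text
cam pos [ 0.31739009 -0.57295244  0.38392595] [ 0.24096029 -0.6036968   0.24972508]
at [ 0.241  -0.6037  0.2497] t 1.25
25 x {'x': 0.0418, 'y': 0.0112, 'z': -0.0012, 'rz': -5.45}
```

View pics/w1b.png

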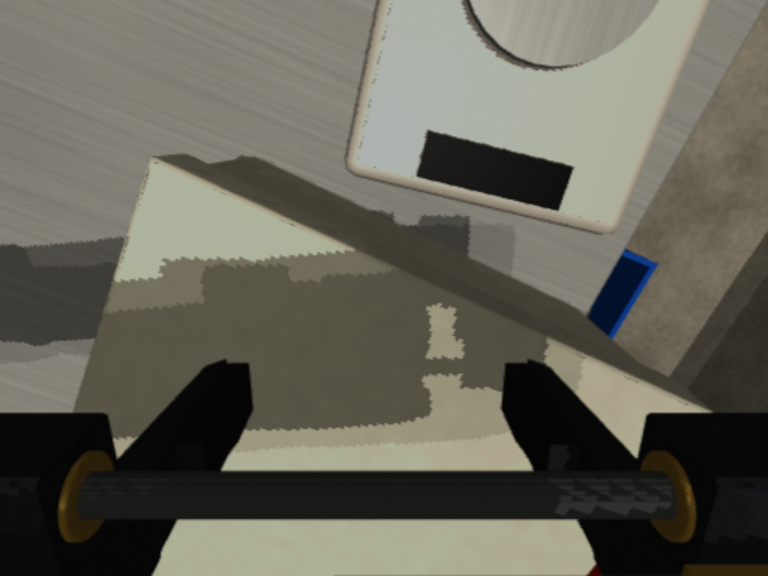

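Call:
jog_arm --increments '[{"x": 0.0352,"y": -0.0013,"z": -0.0079,"rx": 0,"ry": 0,"rz": -6.3},{"x": 0.0352,"y": -0.0013,"z": -0.0079,"rx": 0,"ry": 0,"rz": -6.3},{"x": 0.0352,"y": -0.0013,"z": -0.0079,"rx": 0,"ry": 0,"rz": -6.3},{"x": 0.0352,"y": -0.0013,"z": -0.0079,"rx": 0,"ry": 0,"rz": -6.3},{"x": 0.0352,"y": -0.0013,"z": -0.0079,"rx": 0,"ry": 0,"rz": -6.3},{"x": 0.0352,"y": -0.0013,"z": -0.0079,"rx": 0,"ry": 0,"rz": -6.3},{"x": 0.0352,"y": -0.0013,"z": -0.0079,"rx": 0,"ry": 0,"rz": -6.3},{"x": 0.0352,"y": -0.0013,"z": -0.0079,"rx": 0,"ry": 0,"rz": -6.3},{"x": 0.0352,"y": -0.0013,"z": -0.0079,"rx": 0,"ry": 0,"rz": -6.3},{"x": 0.0352,"y": -0.0013,"z": -0.0079,"rx": 0,"ry": 0,"rz": -6.3},{"x": 0.0352,"y": -0.0013,"z": -0.0079,"rx": 0,"ry": 0,"rz": -6.3},{"x": 0.0352,"y": -0.0013,"z": -0.0079,"rx": 0,"ry": 0,"rz": -6.3},{"x": 0.0352,"y": -0.0013,"z": -0.0079,"rx": 0,"ry": 0,"rz": -6.3},{"x": 0.0352,"y": -0.0013,"z": -0.0079,"rx": 0,"ry": 0,"rz": -6.3},{"x": 0,"y": 0,"z": 0,"rx": 0,"ry": 0,"rz": 0}]' --claw 100

```text
time_s: 2.75
tcp_pos: [0.4309, -0.1957, 0.3617]
eef_rot: [0.001, 0.57, 0.821, 0.0]
force: [0.3, -0.2, 1.0]
width: 0.088
```

```bash
python3 - <<'E'
from h import *
plan([([.5,.12,.32],down(158)),([.515,.205,.24],down(158))])
E
```

```text
at [ 0.4309 -0.1957  0.3617] t 2.75
10 x {'x': 0.0195, 'y': 0.027, 'z': 0.0042, 'ry': 0.01, 'rz': -4.75}
4 x {'x': 0.0045, 'y': 0.0211, 'z': 0.02}
```

Call:
jog_arm --increments '[{"x": 0.0195,"y": 0.027,"z": 0.0042,"rx": 0,"ry": 0,"rz": -4.75},{"x": 0.0195,"y": 0.027,"z": 0.0042,"rx": 0,"ry": 0,"rz": -4.75},{"x": 0.0195,"y": 0.027,"z": 0.0042,"rx": 0,"ry": 0,"rz": -4.75},{"x": 0.0195,"y": 0.027,"z": 0.0042,"rx": 0,"ry": 0,"rz": -4.75},{"x": 0.0195,"y": 0.027,"z": 0.0042,"rx": 0,"ry": 0,"rz": -4.75},{"x": 0.0195,"y": 0.027,"z": 0.0042,"rx": 0,"ry": 0,"rz": -4.75},{"x": 0.0195,"y": 0.027,"z": 0.0042,"rx": 0,"ry": 0,"rz": -4.75},{"x": 0.0195,"y": 0.027,"z": 0.0042,"rx": 0,"ry": 0,"rz": -4.75},{"x": 0.0195,"y": 0.027,"z": 0.0042,"rx": 0,"ry": 0,"rz": -4.75},{"x": 0.0195,"y": 0.027,"z": 0.0042,"rx": 0,"ry": 0,"rz": -4.75},{"x": -0.005,"y": 0.022,"z": 0.02,"rx": 0,"ry": 0,"rz": 0},{"x": -0.005,"y": 0.022,"z": 0.02,"rx": 0,"ry": 0,"rz": 0},{"x": -0.005,"y": 0.022,"z": 0.02,"rx": 0,"ry": 0,"rz": 0},{"x": -0.005,"y": 0.022,"z": 0.02,"rx": 0,"ry": 0,"rz": 0},{"x": 0,"y": 0,"z": 0,"rx": 0,"ry": 0,"rz": 0},{"x": 0,"y": 0,"z": 0,"rx": 0,"ry": 0,"rz": 0}]'

```text
time_s: 4.35
tcp_pos: [0.5547, 0.1888, 0.238]
eef_rot: [-0.001, 0.196, 0.981, -0.0]
force: [0.5, -0.2, 1.3]
width: 0.0879
```

```bash
cat > celt.py <<'E'
from h import *
im,d,c=grab('wrist','w2'); W=cloud(d,c); np.savez('w2',im=im,d=d,W=W)
print([round(float(x),1) for x in proj([.495,.22,.04],c)], env.state()['tcp_pos'])
hsv=cv2.cvtColor(im,cv2.COLOR_RGB2HSV); H,S,V=[hsv[...,i].astype(int) for i in range(3)]
m=(S>70)&(H>55)&(H<95)&np.isfinite(W[...,2])&(W[...,2]<.07); P=W[m]
print(len(P)); b=cv2.boundingRect(m.astype(np.uint8)); print('bbox',b)
for lo in (.012,.02,.03,.04):
    Q=P[P[:,2]>lo][:,:2]; mu=Q.mean(0); ew,ev=np.linalg.eigh(np.cov((Q-mu).T)); a=ev[:,1]*np.sign(ev[0,1]); n=np.array([-a[1],a[0]])
    s,t=(Q-mu)@a,(Q-mu)@n
    r=cv2.minAreaRect(Q.astype(np.float32)*1000)
    print(lo,len(Q),mu.round(4),'axis',np.degrees(np.arctan2(a[1],a[0])).round(1),'s',np.percentile(s,[.5,99.5]).round(4),'t',np.percentile(t,[.5,99.5]).round(4),'c',(mu+a*(s.max()+s.min())/2+n*(t.max()+t.min())/2).round(4),r[2],np.round(r[0]),np.round(r[1]))
# cross-section at mid length
Q=P; s=(Q[:,:2]-mu)@a; t=(Q[:,:2]-mu)@n
for k in (-.03,0,.03):
    sel=abs(s-k)<.004
    for tb in np.arange(-.026,.027,.004):
        q=sel&(abs(t-tb)<.002)
        if q.sum()>2: print(int(tb*1000),round(np.median(Q[q,2])*1000),end=' | ')
    print()
E
python3 celt.py
```

```text
[257.7, 107.9] [0.55494527 0.18840449 0.23869401]
3470
bbox (68, 57, 212, 174)
0.012 3461 [0.4911 0.2201] axis -33.7 s [-0.0428  0.0527] t [-0.0257  0.0235] c [0.5048 0.1054] 8.538717269897461 [514.  99.] [ 91. 313.]
0.02 3457 [0.491  0.2203] axis -29.4 s [-0.043   0.0529] t [-0.0243  0.0221] c [0.4926 0.1288] 8.538717269897461 [508. 136.] [ 91. 238.]
0.03 3446 [0.491  0.2209] axis -22.1 s [-0.0431  0.0527] t [-0.0219  0.0218] c [0.4894 0.1337] 13.614072799682617 [515. 140.] [ 87. 237.]
0.04 3137 [0.49   0.2213] axis -21.2 s [-0.0366  0.0444] t [-0.0216  0.0213] c [0.4835 0.1354] 14.154818534851074 [513. 139.] [ 78. 237.]
-22 41 | -18 43 | -13 45 | -9 46 | -5 46 | -1 46 | 2 46 | 6 46 | 10 46 | 14 45 | 18 42 | 
-22 41 | -18 45 | -13 46 | -9 47 | -5 47 | -1 47 | 2 47 | 6 47 | 10 47 | 14 46 | 18 44 | 22 41 | 
-18 41 | -13 42 | -9 43 | -5 44 | -1 45 | 2 45 | 6 45 | 10 44 | 14 43 | 18 40 |
```

```bash
python3 - <<'E'
from h import *
z=np.load('w2.npz'); im,d,W=z['im'],z['d'],z['W']
hsv=cv2.cvtColor(im,cv2.COLOR_RGB2HSV); H,S,V=[hsv[...,i].astype(int) for i in range(3)]
m=((S>70)&(H>55)&(H<95)&(W[...,2]<.07)).astype(np.uint8)
n,l,st,_=cv2.connectedComponentsWithStats(m); k=1+st[1:,4].argmax(); print(st[k]); 
P=W[(l==k)&(W[...,2]>.025)]; Q=P[:,:2]; mu=Q.mean(0)
r=cv2.minAreaRect(Q.astype(np.float32)*1000); print(r)
ew,ev=np.linalg.eigh(np.cov((Q-mu).T)); a=ev[:,1]*np.sign(ev[0,1]); nn=np.array([-a[1],a[0]]); print('axis',np.degrees(np.arctan2(a[1],a[0])))
s=(Q-mu)@a; t=(Q-mu)@nn
print('mid',mu+a*(s.max()+s.min())/2+nn*(t.max()+t.min())/2,s.min(),s.max(),t.min(),t.max())
for k in np.arange(-.04,.05,.01):
    q=t[abs(s-k)<.004]; print(round(k*1000),np.percentile(q,[1,99]).round(4),'mid',round(np.percentile(q,[1,99]).mean()*1000,1))
E
```

```text
[ 234   57   46   99 3450]
((495.9612121582031, 219.8234100341797), (45.21360778808594, 98.88817596435547), 71.09523010253906)
axis -20.270593907147212
mid [0.49583421 0.21948207] -0.044223948424646164 0.05449946589191718 -0.02257401196389399 0.02292929804268257
-40 [-0.0116  0.0124] mid 0.4
-30 [-0.0199  0.0196] mid -0.2
-20 [-0.0223  0.0215] mid -0.4
-10 [-0.0218  0.0222] mid 0.2
0 [-0.0213  0.0211] mid -0.1
10 [-0.0201  0.0199] mid -0.1
20 [-0.0187  0.0189] mid 0.1
30 [-0.0168  0.0167] mid -0.0
40 [-0.0134  0.0135] mid 0.0
```

```bash
python3 - <<'E'
import numpy as np, cv2
C=np.array([.5284,-.173]); y=np.radians(3.1); X=np.array([np.cos(y),np.sin(y)]); Y=np.array([-X[1],X[0]])
for f in ('top0','scene0'):
    z=np.load(f+'.npz'); W=z['W']; q=W[...,:2]-C; cx=q@X*1000; cy=q@Y*1000; zz=W[...,2]*1000
    m=(cx>-40)&(cx<40)&(cy>-165)&(cy<-95)&(zz>76)&(zz<112)
    for a in sorted(zip(cy[m].round(),cx[m].round(),zz[m].round(),map(tuple,z['im'][m]))): print(f,*[int(v) for v in a[:3]],[int(v) for v in a[3]])
    m=(cx>-60)&(cx<60)&(cy>111)&(cy<230)&(zz>12)&(zz<110)
    print('holder cx',np.percentile(cx[m],[1,99]),'cy',np.percentile(cy[m],[1,50,99]),'z',np.percentile(zz[m],[1,99]))
E
```

```text
top0 -137 -15 100 [78, 76, 76]
top0 -137 13 81 [67, 43, 42]
top0 -136 -21 102 [96, 94, 92]
top0 -136 -18 102 [78, 77, 76]
top0 -136 19 101 [62, 62, 62]
top0 -135 16 101 [68, 67, 66]
top0 -134 -21 100 [83, 80, 80]
top0 -134 -15 99 [62, 60, 61]
top0 -133 -18 105 [56, 57, 57]
top0 -133 16 99 [56, 50, 50]
top0 -132 -18 95 [55, 54, 56]
top0 -132 -15 98 [59, 58, 59]
top0 -132 19 104 [52, 50, 53]
top0 -132 22 93 [81, 79, 77]
top0 -131 13 95 [72, 37, 35]
top0 -130 -21 104 [78, 77, 76]
top0 -130 -12 106 [67, 44, 42]
top0 -130 -1 109 [70, 7, 6]
top0 -130 2 110 [71, 6, 5]
top0 -130 10 111 [71, 12, 12]
top0 -130 16 102 [58, 49, 49]
top0 -130 19 103 [54, 53, 53]
top0 -129 -24 97 [111, 109, 106]
top0 -129 -21 95 [78, 76, 75]
top0 -129 -15 100 [58, 58, 58]
top0 -129 -9 112 [69, 16, 16]
top0 -129 -1 103 [71, 7, 6]
top0 -129 8 104 [72, 8, 7]
top0 -129 22 95 [86, 84, 82]
top0 -128 -18 100 [54, 53, 55]
top0 -128 -12 103 [68, 37, 37]
top0 -128 -9 105 [69, 11, 10]
top0 -128 -4 106 [70, 7, 6]
top0 -128 2 107 [71, 10, 7]
top0 -128 5 109 [70, 6, 6]
top0 -128 10 108 [77, 12, 10]
top0 -128 13 97 [80, 44, 42]

[... 6162 characters left out ...]
121 -18 89 [34, 35, 34]
scene0 -121 -15 100 [55, 55, 55]
scene0 -121 15 81 [77, 76, 72]
scene0 -121 18 93 [32, 33, 32]
scene0 -121 21 95 [33, 33, 34]
scene0 -121 23 89 [35, 35, 35]
scene0 -120 -18 94 [32, 33, 32]
scene0 -120 -18 98 [39, 37, 38]
scene0 -120 -16 83 [33, 33, 33]
scene0 -120 -12 87 [33, 34, 34]
scene0 -120 20 87 [34, 34, 34]
scene0 -120 21 79 [34, 33, 33]
scene0 -120 23 93 [35, 34, 34]
scene0 -119 -20 81 [74, 75, 70]
scene0 -119 -19 77 [76, 75, 72]
scene0 -119 -14 81 [33, 33, 32]
scene0 -119 18 81 [54, 54, 53]
scene0 -119 19 98 [32, 31, 31]
scene0 -117 22 94 [36, 36, 34]
holder cx [-36.07726863  22.51984206] cy [111.49123449 157.6985437  193.89496623] z [12.72389736 59.69019111]
```

```bash
python3 - <<'E'
from h import *
plan([([.4885,.2223,.11],down(159.7)),([.4885,.2223,.036],down(159.7),.025)])
E
```

```text
at [0.5549 0.1884 0.2387] t 4.4
5 x {'x': 0.0149, 'y': 0.0014, 'z': 0.0257, 'rz': -0.46}
3 x {'z': 0.0247}
```

Call:
jog_arm --increments '[{"x": 0.0149,"y": 0.0014,"z": 0.0257,"rx": 0,"ry": 0,"rz": -0.46},{"x": 0.0149,"y": 0.0014,"z": 0.0257,"rx": 0,"ry": 0,"rz": -0.46},{"x": 0.0149,"y": 0.0014,"z": 0.0257,"rx": 0,"ry": 0,"rz": -0.46},{"x": 0.0149,"y": 0.0014,"z": 0.0257,"rx": 0,"ry": 0,"rz": -0.46},{"x": 0.0149,"y": 0.0014,"z": 0.0257,"rx": 0,"ry": 0,"rz": -0.46},{"x": 0,"y": 0,"z": 0,"rx": 0,"ry": 0,"rz": 0},{"x": 0,"y": 0,"z": 0.02,"rx": 0,"ry": 0,"rz": 0},{"x": 0,"y": 0,"z": 0.02,"rx": 0,"ry": 0,"rz": 0},{"x": 0,"y": 0,"z": 0.02,"rx": 0,"ry": 0,"rz": 0},{"x": 0,"y": 0,"z": 0.01,"rx": 0,"ry": 0,"rz": 0},{"x": 0,"y": 0,"z": 0,"rx": 0,"ry": 0,"rz": 0}]'

```text
time_s: 5.5
tcp_pos: [0.4889, 0.2224, 0.0401]
eef_rot: [0.0, 0.176, 0.984, -0.0]
force: [0.2, 0.1, 0.4]
width: 0.0878
```

```bash
python3 - <<'E'
from h import *
plan([([.4885,.2223,.036],down(159.7),.025)])
E
```

```text
at [0.4889 0.2224 0.0401] t 5.5
1 x {'x': 0.0004, 'y': -0.0002, 'z': 0.0041, 'rx': -0.03, 'ry': 0.03, 'rz': -0.02}
```

Closing on the stone, then lifting.

Call:
jog_arm --increments '[{"x": 0,"y": 0,"z": 0.0041,"rx": 0,"ry": 0,"rz": 0},{"x": 0,"y": 0,"z": 0,"rx": 0,"ry": 0,"rz": 0},{"x": 0,"y": 0,"z": 0,"rx": 0,"ry": 0,"rz": 0},{"x": 0,"y": 0,"z": 0,"rx": 0,"ry": 0,"rz": 0},{"x": 0,"y": 0,"z": 0,"rx": 0,"ry": 0,"rz": 0},{"x": 0,"y": 0,"z": 0,"rx": 0,"ry": 0,"rz": 0},{"x": 0,"y": 0,"z": 0,"rx": 0,"ry": 0,"rz": 0}]' --claw 0 --squeeze 30

```text
time_s: 6.2
tcp_pos: [0.4881, 0.2233, 0.0359]
eef_rot: [0.0, 0.176, 0.984, 0.0]
force: [-0.0, -0.7, 1.2]
width: 0.0433
```

Call:
jog_arm --increments '[{"x": 0,"y": 0,"z": -0.01,"rx": 0,"ry": 0,"rz": 0},{"x": 0,"y": 0,"z": -0.02,"rx": 0,"ry": 0,"rz": 0},{"x": 0,"y": 0,"z": -0.03,"rx": 0,"ry": 0,"rz": 0},{"x": 0,"y": 0,"z": -0.03,"rx": 0,"ry": 0,"rz": 0},{"x": 0,"y": 0,"z": -0.03,"rx": 0,"ry": 0,"rz": 0},{"x": 0,"y": 0,"z": -0.03,"rx": 0,"ry": 0,"rz": 0}]'

```text
time_s: 6.8
tcp_pos: [0.4872, 0.2228, 0.1868]
eef_rot: [-0.001, 0.176, 0.984, -0.0]
force: [0.4, -0.1, -4.1]
width: 0.0436
```

```bash
python3 - <<'E'
from h import *
y=np.radians(3.1); X=np.array([np.cos(y),np.sin(y),0]); Y=np.array([-X[1],X[0],0])
rec=np.array([.530,-.203,.010]); r=down(183.1,6)
G=rec-X*.008+Y*.004+np.array([0,0,.034]); print('G',G,'tcp',G+.008*r.as_matrix()[:,2])
T=G+.008*r.as_matrix()[:,2]
print(env.state()['width'],env.state()['force'])
plan([([.46,.05,.22],down(170)),(T+[0,0,.15],r)])
E
```

```text
G [ 0.52179539 -0.19943848  0.044     ] tcp [ 0.52184061 -0.20027349  0.03604382]
0.04359800807506865 [ 0.39164745 -0.10276437 -4.09567387]
at [0.4872 0.2228 0.1868] t 6.8
6 x {'x': -0.0036, 'y': -0.029, 'z': -0.0055, 'rx': -0.01, 'ry': -0.01, 'rz': -1.7}
8 x {'x': -0.01, 'y': -0.0305, 'z': 0.0057, 'rx': 0.75, 'ry': -0.09, 'rz': -1.64}
```

Call:
jog_arm --increments '[{"x": -0.0036,"y": -0.029,"z": -0.0055,"rx": 0,"ry": 0,"rz": -1.7},{"x": -0.0036,"y": -0.029,"z": -0.0055,"rx": 0,"ry": 0,"rz": -1.7},{"x": -0.0036,"y": -0.029,"z": -0.0055,"rx": 0,"ry": 0,"rz": -1.7},{"x": -0.0036,"y": -0.029,"z": -0.0055,"rx": 0,"ry": 0,"rz": -1.7},{"x": -0.0036,"y": -0.029,"z": -0.0055,"rx": 0,"ry": 0,"rz": -1.7},{"x": -0.0036,"y": -0.029,"z": -0.0055,"rx": 0,"ry": 0,"rz": -1.7},{"x": -0.01,"y": -0.0305,"z": 0.0057,"rx": 0.75,"ry": -0.09,"rz": -1.64},{"x": -0.01,"y": -0.0305,"z": 0.0057,"rx": 0.75,"ry": -0.09,"rz": -1.64},{"x": -0.01,"y": -0.0305,"z": 0.0057,"rx": 0.75,"ry": -0.09,"rz": -1.64},{"x": -0.01,"y": -0.0305,"z": 0.0057,"rx": 0.75,"ry": -0.09,"rz": -1.64},{"x": -0.01,"y": -0.0305,"z": 0.0057,"rx": 0.75,"ry": -0.09,"rz": -1.64},{"x": -0.01,"y": -0.0305,"z": 0.0057,"rx": 0.75,"ry": -0.09,"rz": -1.64},{"x": -0.01,"y": -0.0305,"z": 0.0057,"rx": 0.75,"ry": -0.09,"rz": -1.64},{"x": -0.01,"y": -0.0305,"z": 0.0057,"rx": 0.75,"ry": -0.09,"rz": -1.64},{"x": 0,"y": 0,"z": 0,"rx": 0,"ry": 0,"rz": 0},{"x": 0,"y": 0,"z": 0,"rx": 0,"ry": 0,"rz": 0}]'

```text
time_s: 8.4
tcp_pos: [0.5215, -0.2003, 0.1842]
eef_rot: [0.001, -0.026, 0.998, -0.052]
force: [-1.1, 0.7, -4.5]
width: 0.0435
```

```bash
python3 - <<'E'
from h import *
im,d,c=grab('wrist','w3'); W=cloud(d,c); np.savez('w3',im=im,d=d,W=W)
cv2.imwrite('pics/w3b.png',cv2.resize(cv2.imread('pics/w3.png'),(768,576)))
T=np.array([0.52184,-0.20027,0.03604]); r=down(183.1,6)
plan([(T+[0,0,.04],r),(T+[0,0,.005],r,.02)])
E
```

```text
at [ 0.5217 -0.1994  0.1844] t 8.45
4 x {'x': -0.0, 'y': 0.0026, 'z': 0.027, 'rx': 0.01, 'ry': -0.01}
2 x {'y': 0.0018, 'z': 0.0174}
```

View pics/w3b.png

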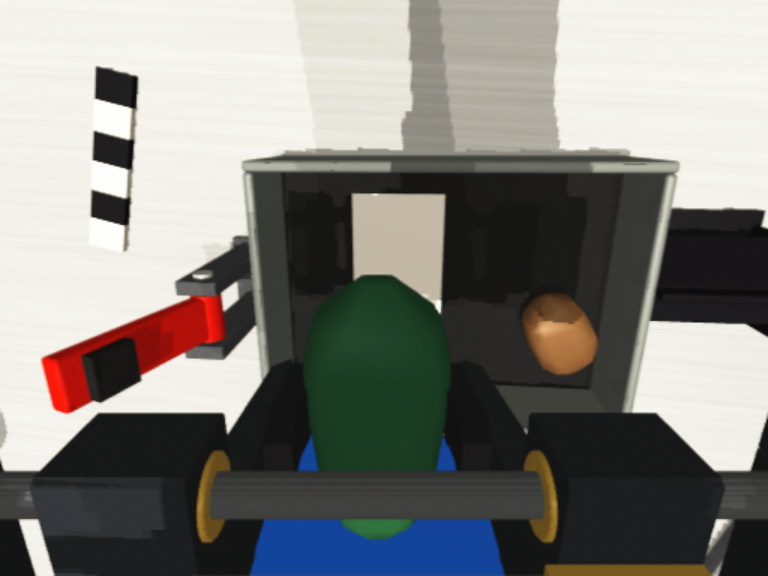

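```bash
python3 - <<'E'
from h import *
z=np.load('w3.npz'); im,W=z['im'],z['W']
m=np.zeros(W.shape[:2],bool); m[128:200,225:305]=1
hsv=cv2.cvtColor(im,cv2.COLOR_RGB2HSV); m&=(hsv[...,2]>120)&(hsv[...,1]<60)&(abs(W[...,2]-.010)<.006)
P=W[m]; C=np.array([.530,-.203]); y=np.radians(3.1); X=np.array([np.cos(y),np.sin(y)]); Y=np.array([-X[1],X[0]])
q=(P[:,:2]-C); cx,cy=q@X*1e3,q@Y*1e3; print(len(P),P[:,2].mean())
print('x min',np.percentile(cx,[.5,2]),'y',np.percentile(cy,[.5,2,98,99.5]))
for a,b in((-55,-45),(-40,-30),(-25,-15)):
    s=(cx>a)&(cx<b); 
    if s.sum()>5: print(a,np.percentile(cy[s],[1,99]))
# rim and wall bounds
q=W[...,:2]-C; cx,cy=q@X*1e3,q@Y*1e3; zz=W[...,2]*1e3
m=(zz>66)&(zz<75)&(cx>-90)&(cx<-20)&(abs(cy)<150); print('rim',np.percentile(cx[m],[1,50,99]),np.percentile(cy[m],[1,50,99]))
m=(zz>66)&(zz<75)&(cx>-70)&(cx<-30)&(cy>0)&(cy<150);print('+y rim',np.percentile(cy[m],[2,50,98]))
m=(zz>66)&(zz<75)&(cx>-70)&(cx<-30)&(cy<0)&(cy>-95);print('-y rim',np.percentile(cy[m],[2,50,98]))
m=(zz>66)&(zz<75)&(cx>-90)&(cx<-60)&(abs(cy-30)<90);print('front rim',np.percentile(cx[m],[2,50,98]),np.polyfit(cy[m],cx[m],1))
E
```

```text
3585 0.009783886629378007
x min [-57.32737981 -56.44351765] y [-31.35494658 -30.38638608  26.97214353  27.72112745]
-55 [-30.89963878  27.52204855]
-40 [-31.10432097  27.107417  ]
-25 [-31.47271239  27.67260968]
rim [-80.75439671 -76.49865155 -21.44988199] [-98.46429816  39.05153473 136.85047803]
+y rim [131.44557063 133.78495956 137.35815564]
-y rim [-81.64823768 -78.2167594  -75.93215861]
front rim [-80.72150311 -78.02966086 -75.06295263] [-2.16677994e-03 -7.79448321e+01]
```

Call:
jog_arm --increments '[{"x": 0,"y": 0.003,"z": 0.027,"rx": 0,"ry": 0,"rz": 0},{"x": 0,"y": 0.003,"z": 0.027,"rx": 0,"ry": 0,"rz": 0},{"x": 0,"y": 0.003,"z": 0.027,"rx": 0,"ry": 0,"rz": 0},{"x": 0,"y": 0.003,"z": 0.027,"rx": 0,"ry": 0,"rz": 0},{"x": 0,"y": 0.002,"z": 0.0175,"rx": 0,"ry": 0,"rz": 0},{"x": 0,"y": 0,"z": 0.01,"rx": 0,"ry": 0,"rz": 0},{"x": 0,"y": 0,"z": 0,"rx": 0,"ry": 0,"rz": 0}]'

```text
time_s: 9.15
tcp_pos: [0.522, -0.2001, 0.0477]
eef_rot: [0.001, -0.027, 0.998, -0.052]
force: [0.3, 0.3, -4.5]
width: 0.0433
```

```bash
python3 - <<'E'
from h import *
T=np.array([0.52184,-0.20177,0.03604]); r=down(183.1,6)
plan([(T+[0,0,.003],r),(T,r,.001)])
E
```

```text
at [ 0.522  -0.2001  0.0477] t 9.15
1 x {'x': 0.0002, 'y': -0.0008, 'z': 0.0088, 'ry': -0.05, 'rz': 0.03}
3 x {'y': 0.0001, 'z': 0.001}
```

Call:
jog_arm --increments '[{"x": 0,"y": -0.0008,"z": 0.004,"rx": 0,"ry": 0,"rz": 0},{"x": 0,"y": 0,"z": 0.003,"rx": 0,"ry": 0,"rz": 0},{"x": 0,"y": 0,"z": 0.001,"rx": 0,"ry": 0,"rz": 0},{"x": 0,"y": 0,"z": 0,"rx": 0,"ry": 0,"rz": 0},{"x": 0,"y": 0,"z": 0,"rx": 0,"ry": 0,"rz": 0}]'

```text
time_s: 9.65
tcp_pos: [0.5227, -0.2023, 0.0408]
eef_rot: [0.002, -0.027, 0.998, -0.053]
force: [-0.8, -0.4, -5.1]
width: 0.0435
```

Call:
jog_arm --increments '[{"x": 0,"y": 0,"z": 0.001,"rx": 0,"ry": 0,"rz": 0},{"x": 0,"y": 0,"z": 0.001,"rx": 0,"ry": 0,"rz": 0},{"x": 0,"y": 0,"z": 0.001,"rx": 0,"ry": 0,"rz": 0},{"x": 0,"y": 0,"z": 0,"rx": 0,"ry": 0,"rz": 0}]'

```text
time_s: 10.05
tcp_pos: [0.5226, -0.2025, 0.0379]
eef_rot: [0.002, -0.027, 0.998, -0.053]
force: [-1.5, 0.1, 2.4]
width: 0.0436
```

Call:
jog_arm --increments '[{"x": 0,"y": 0,"z": 0,"rx": 0,"ry": 0,"rz": 0},{"x": 0,"y": 0,"z": 0,"rx": 0,"ry": 0,"rz": 0},{"x": 0,"y": 0,"z": 0.001,"rx": 0,"ry": 0,"rz": 0},{"x": 0,"y": 0,"z": 0,"rx": 0,"ry": 0,"rz": 0}]' --squeeze 4

```text
time_s: 10.45
tcp_pos: [0.5227, -0.2032, 0.0366]
eef_rot: [0.002, -0.027, 0.998, -0.053]
force: [-1.6, -1.4, 2.4]
width: 0.044
```

Call:
jog_arm --increments '[{"x": 0,"y": 0,"z": 0.0005,"rx": 0,"ry": 0,"rz": 0},{"x": 0,"y": 0,"z": 0,"rx": 0,"ry": 0,"rz": 0}]' --claw 51

```text
time_s: 10.65
tcp_pos: [0.5227, -0.2031, 0.0359]
eef_rot: [0.002, -0.027, 0.998, -0.053]
force: [0.7, -2.0, -0.9]
width: 0.0448
```

Call:
jog_arm --increments '[{"x": 0,"y": 0,"z": 0,"rx": 0,"ry": 0,"rz": 0},{"x": 0,"y": 0,"z": 0,"rx": 0,"ry": 0,"rz": 0}]' --claw 54

```text
time_s: 10.85
tcp_pos: [0.5226, -0.2026, 0.0359]
eef_rot: [0.002, -0.027, 0.998, -0.052]
force: [-0.1, -1.8, -1.2]
width: 0.0477
```

Call:
jog_arm --increments '[{"x": 0,"y": 0,"z": 0,"rx": 0,"ry": 0,"rz": 0},{"x": 0,"y": 0,"z": 0,"rx": 0,"ry": 0,"rz": 0}]' --claw 59

```text
time_s: 11.05
tcp_pos: [0.5228, -0.202, 0.0361]
eef_rot: [0.002, -0.027, 0.998, -0.052]
force: [0.5, 0.5, 0.3]
width: 0.0519
```

```bash
python3 - <<'E'
from h import *
s=env.state(); p=s['tcp_pos']-.07*rot().as_matrix()[:,2]
X=np.array([np.cos(.054),np.sin(.054),0]);Y=np.array([-X[1],X[0],0]);C=np.array([.5284,-.174,0])
def cp(x,y,z): return C+X*x/1e3+Y*y/1e3+[0,0,z/1e3]
b=cp(170,45,335); print(b)
plan([(p,rot()),(cp(20,40,330),down(183)),(b,down(183)),(cp(170,45,205),down(183))])
E
```

```text
[ 0.69572338 -0.11989005  0.335     ]
at [ 0.5228 -0.202   0.0361] t 11.05
2 x {'z': -0.035}
7 x {'x': -0.0039, 'y': 0.0067, 'z': -0.0325, 'rx': -0.86, 'ry': 0.01, 'rz': 0.02}
5 x {'x': -0.03, 'y': 0.001, 'z': -0.001}
4 x {'z': 0.0325}
```

Call:
jog_arm --increments '[{"x": 0,"y": 0,"z": -0.02,"rx": 0,"ry": 0,"rz": 0},{"x": 0,"y": 0,"z": -0.025,"rx": 0,"ry": 0,"rz": 0},{"x": 0,"y": 0,"z": -0.03,"rx": 0,"ry": 0,"rz": 0},{"x": -0.0039,"y": 0.0067,"z": -0.0325,"rx": -0.86,"ry": 0,"rz": 0},{"x": -0.0039,"y": 0.0067,"z": -0.0325,"rx": -0.86,"ry": 0,"rz": 0},{"x": -0.0039,"y": 0.0067,"z": -0.0325,"rx": -0.86,"ry": 0,"rz": 0},{"x": -0.0039,"y": 0.0067,"z": -0.0325,"rx": -0.86,"ry": 0,"rz": 0},{"x": -0.0039,"y": 0.0067,"z": -0.0325,"rx": -0.86,"ry": 0,"rz": 0},{"x": -0.0039,"y": 0.0067,"z": -0.0325,"rx": -0.86,"ry": 0,"rz": 0},{"x": -0.0039,"y": 0.0067,"z": -0.0325,"rx": -0.86,"ry": 0,"rz": 0},{"x": 0,"y": 0,"z": 0,"rx": 0,"ry": 0,"rz": 0},{"x": -0.03,"y": 0,"z": 0,"rx": 0,"ry": 0,"rz": 0},{"x": -0.03,"y": 0,"z": 0,"rx": 0,"ry": 0,"rz": 0},{"x": -0.03,"y": 0,"z": 0,"rx": 0,"ry": 0,"rz": 0},{"x": -0.03,"y": 0,"z": 0,"rx": 0,"ry": 0,"rz": 0},{"x": -0.03,"y": 0,"z": 0,"rx": 0,"ry": 0,"rz": 0},{"x": 0,"y": 0,"z": 0,"rx": 0,"ry": 0,"rz": 0},{"x": 0,"y": 0,"z": 0,"rx": 0,"ry": 0,"rz": 0}]' --claw 59

```text
time_s: 12.85
tcp_pos: [0.6954, -0.1241, 0.3335]
eef_rot: [-0.001, -0.028, 1.0, 0.0]
force: [0.5, -0.7, -0.8]
width: 0.0521
```

```bash
cat > case.py <<'E'
import numpy as np
X=np.array([np.cos(.054),np.sin(.054),0]);Y=np.array([-X[1],X[0],0]);C=np.array([.5284,-.1745,0])
def cp(x,y,z): return C+X*x/1e3+Y*y/1e3+np.array([0,0,z/1e3])
def cc(W): q=W-C; return np.stack([q@X,q@Y,W[...,2]],-1)*1e3
E
python3 - <<'E'
from h import *; from case import *
im,d,c=grab('wrist','w4'); W=cloud(d,c); np.savez('w4',im=im,d=d,W=W)
cv2.imwrite('pics/w4b.png',cv2.resize(cv2.imread('pics/w4.png'),(768,576)))
q=cc(W); hsv=cv2.cvtColor(im,cv2.COLOR_RGB2HSV); H,S,V=[hsv[...,i].astype(int) for i in range(3)]
m=((S>70)&(H>55)&(H<95)&(q[...,2]>12)&(q[...,2]<60)&(abs(q[...,0])<80)).astype(np.uint8)
n,l,st,_=cv2.connectedComponentsWithStats(m); k=1+st[1:,4].argmax(); P=q[l==k]
print('celt',st[k],P.min(0),P.max(0),cv2.minAreaRect(P[:,:2].astype(np.float32)))
for t in (-15,-8,0,8,15): s=(abs(P[:,1]+27-t)<3)&(abs(P[:,0])<20); print(t,np.median(P[s,2]))
print(env.state()['tcp_pos'])
E
```

```text
celt [ 173    0   39   62 1858] [-18.95651902 -51.03779422  24.06815281] [49.6289961  -7.1517394  49.46921593] ((16.089202880859375, -26.78208351135254), (67.06898498535156, 44.04143524169922), 4.182016372680664)
-15 46.14146707608004
-8 46.586433053405955
0 46.57224046305407
8 46.18600023034621
15 42.65226907199781
[ 0.69501698 -0.12458851  0.33402477]
```

View pics/w4b.png

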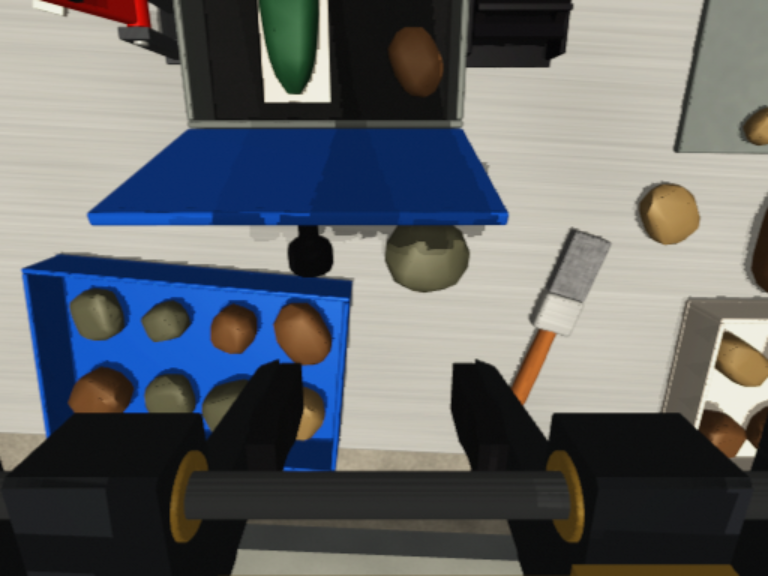

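```bash
cat > lid.py <<'E'
from h import *; from case import *
z=np.load('w4.npz'); q=cc(z['W']); hsv=cv2.cvtColor(z['im'],cv2.COLOR_RGB2HSV)
m=(hsv[...,0]>100)&(hsv[...,0]<130)&(hsv[...,1]>120)&(q[...,0]>78)&(q[...,0]<140)&(q[...,2]>75)&(abs(q[...,1])<115)
P=q[m]; A=np.polyfit(P[:,2]-70.5,P[:,0]-80,1); print('lid slope',A,'angle',np.pi/2+np.arctan(A[0]),'top',np.percentile(P[:,2],99),np.percentile(P[P[:,2]>200][:,0],[1,50,99]),'y',np.percentile(P[:,1],[1,99]))
rho=135; r=down(183.1); w=[]
w.append((cp(165,45,205),r))
for a in (1.75,1.5,1.25,1.0,.75,.5,.25,0,-.02):
    x=80-rho*np.cos(a)+17*np.sin(a); zt=70.5+rho*np.sin(a)+8*np.cos(a); w.append((cp(x,45,zt+11),r,.02)); print(round(a,2),round(x),round(zt))
plan(w)
E
python3 lid.py
```

```text
lid slope [ 0.28535416 -0.49115888] angle 1.8487630099477688 top 223.78352102088553 [115.89416185 121.87990334 129.1683708 ] y [-105.96113435  106.25174821]
1.75 121 202
1.5 87 206
1.25 54 201
1.0 21 188
0.75 -7 168
0.5 -30 142
0.25 -47 112
0 -55 78
-0.02 -55 76
at [ 0.695  -0.1246  0.334 ] t 12.9
4 x {'x': 0.001, 'y': 0.001, 'z': 0.0323, 'ry': -0.01, 'rz': 0.01}
3 x {'x': 0.0147, 'z': -0.0026}
2 x {'x': 0.0167, 'z': -0.0019}
2 x {'x': 0.0169, 'z': 0.0023}
2 x {'x': 0.0161, 'z': 0.0064}
2 x {'x': 0.0143, 'z': 0.01}
2 x {'x': 0.0116, 'z': 0.0131}
2 x {'x': 0.0081, 'z': 0.0153}
2 x {'x': 0.0042, 'z': 0.0166}
1 x {'x': 0.0003, 'z': 0.0027}
```

Call:
jog_arm --increments '[{"x": 0.001,"y": 0.001,"z": 0.0323,"rx": 0,"ry": 0,"rz": 0},{"x": 0.001,"y": 0.001,"z": 0.0323,"rx": 0,"ry": 0,"rz": 0},{"x": 0.001,"y": 0.001,"z": 0.0323,"rx": 0,"ry": 0,"rz": 0},{"x": 0.001,"y": 0.001,"z": 0.0323,"rx": 0,"ry": 0,"rz": 0},{"x": 0,"y": 0,"z": 0,"rx": 0,"ry": 0,"rz": 0},{"x": 0.0147,"y": 0,"z": -0.0026,"rx": 0,"ry": 0,"rz": 0},{"x": 0.0147,"y": 0,"z": -0.0026,"rx": 0,"ry": 0,"rz": 0},{"x": 0.0147,"y": 0,"z": -0.0026,"rx": 0,"ry": 0,"rz": 0},{"x": 0.0167,"y": 0,"z": -0.0019,"rx": 0,"ry": 0,"rz": 0},{"x": 0.0167,"y": 0,"z": -0.0019,"rx": 0,"ry": 0,"rz": 0},{"x": 0.0169,"y": 0,"z": 0.0023,"rx": 0,"ry": 0,"rz": 0},{"x": 0.0169,"y": 0,"z": 0.0023,"rx": 0,"ry": 0,"rz": 0}]' --claw 0 --squeeze 10

```text
time_s: 14.1
tcp_pos: [0.5811, -0.1274, 0.2154]
eef_rot: [0.003, -0.027, 1.0, -0.001]
force: [1.5, -0.1, -0.5]
width: 0.0007
```

Call:
jog_arm --increments '[{"x": 0.0161,"y": 0,"z": 0.0064,"rx": 0,"ry": 0,"rz": 0},{"x": 0.0161,"y": 0,"z": 0.0064,"rx": 0,"ry": 0,"rz": 0},{"x": 0.0143,"y": 0,"z": 0.01,"rx": 0,"ry": 0,"rz": 0},{"x": 0.0143,"y": 0,"z": 0.01,"rx": 0,"ry": 0,"rz": 0},{"x": 0.0116,"y": 0,"z": 0.0131,"rx": 0,"ry": 0,"rz": 0},{"x": 0.0116,"y": 0,"z": 0.0131,"rx": 0,"ry": 0,"rz": 0},{"x": 0.0081,"y": 0,"z": 0.0153,"rx": 0,"ry": 0,"rz": 0},{"x": 0.0081,"y": 0,"z": 0.0153,"rx": 0,"ry": 0,"rz": 0},{"x": 0,"y": 0,"z": 0,"rx": 0,"ry": 0,"rz": 0}]'

```text
time_s: 15.0
tcp_pos: [0.479, -0.1331, 0.1232]
eef_rot: [-0.001, -0.027, 1.0, -0.001]
force: [0.5, -0.1, 0.7]
width: 0.0004
```

Call:
jog_arm --increments '[{"x": 0.0042,"y": 0,"z": 0.016,"rx": 0,"ry": 0,"rz": 0},{"x": 0.0042,"y": 0,"z": 0.014,"rx": 0,"ry": 0,"rz": 0},{"x": 0,"y": 0,"z": 0.003,"rx": 0,"ry": 0,"rz": 0},{"x": 0,"y": 0,"z": 0.001,"rx": 0,"ry": 0,"rz": 0},{"x": 0,"y": 0,"z": 0,"rx": 0,"ry": 0,"rz": 0}]'

```text
time_s: 15.5
tcp_pos: [0.473, -0.1331, 0.09]
eef_rot: [0.001, -0.027, 1.0, -0.0]
force: [-1.1, 0.6, 0.6]
width: 0.0006
```

Call:
jog_arm --increments '[{"x": 0,"y": 0,"z": 0.001,"rx": 0,"ry": 0,"rz": 0},{"x": 0,"y": 0,"z": 0.001,"rx": 0,"ry": 0,"rz": 0},{"x": 0,"y": 0,"z": 0,"rx": 0,"ry": 0,"rz": 0}]'

```text
time_s: 15.8
tcp_pos: [0.4731, -0.1331, 0.0897]
eef_rot: [0.001, -0.027, 1.0, -0.001]
force: [-7.9, 0.7, 27.4]
width: 0.0004
```

```bash
cat > clamp.py <<'E'
from h import *; from case import *
r=down(183.1); w=[(cp(-45,0,250),r),(cp(0,-205,250),r),(cp(0,-205,158),r)]
for a in (1.9,1.65,1.4,1.15,.9,.65,.4,.15,0):
    y=-128+65*np.cos(a)-23*np.sin(a); zt=89.5+65*np.sin(a)+5*np.cos(a); w.append((cp(0,y,zt+11),r,.02)); print(round(a,2),round(y),round(zt))
plan(w)
E
python3 clamp.py
```

```text
1.9 -171 149
1.65 -156 154
1.4 -140 154
1.15 -122 151
0.9 -106 144
0.65 -90 133
0.4 -77 119
0.15 -67 104
0 -63 94
at [ 0.4731 -0.1331  0.0897] t 15.8
5 x {'x': -0.0016, 'y': -0.0089, 'z': -0.0321, 'rx': -0.03, 'ry': 0.02}
6 x {'x': -0.0075, 'y': -0.0342}
3 x {'z': 0.0307}
2 x {'y': 0.0171, 'z': -0.0012}
1 x {'y': 0.0147, 'z': -0.0045}
1 x {'y': 0.0165, 'z': -0.0005}
1 x {'y': 0.0172, 'z': 0.0035}
1 x {'y': 0.0168, 'z': 0.0073}
1 x {'y': 0.0154, 'z': 0.0107}
1 x {'y': 0.0131, 'z': 0.0134}
1 x {'y': 0.0099, 'z': 0.0153}
1 x {'y': 0.0042, 'z': 0.0097}
```

Call:
jog_arm --increments '[{"x": 0,"y": 0,"z": -0.02,"rx": 0,"ry": 0,"rz": 0},{"x": -0.002,"y": -0.01,"z": -0.035,"rx": 0,"ry": 0,"rz": 0},{"x": -0.002,"y": -0.01,"z": -0.035,"rx": 0,"ry": 0,"rz": 0},{"x": -0.002,"y": -0.01,"z": -0.035,"rx": 0,"ry": 0,"rz": 0},{"x": -0.002,"y": -0.015,"z": -0.035,"rx": 0,"ry": 0,"rz": 0},{"x": -0.0075,"y": -0.0342,"z": 0,"rx": 0,"ry": 0,"rz": 0},{"x": -0.0075,"y": -0.0342,"z": 0,"rx": 0,"ry": 0,"rz": 0},{"x": -0.0075,"y": -0.0342,"z": 0,"rx": 0,"ry": 0,"rz": 0},{"x": -0.0075,"y": -0.0342,"z": 0,"rx": 0,"ry": 0,"rz": 0},{"x": -0.0075,"y": -0.0342,"z": 0,"rx": 0,"ry": 0,"rz": 0},{"x": -0.0075,"y": -0.0342,"z": 0,"rx": 0,"ry": 0,"rz": 0},{"x": 0,"y": 0,"z": 0,"rx": 0,"ry": 0,"rz": 0}]'

```text
time_s: 17.0
tcp_pos: [0.5381, -0.3856, 0.247]
eef_rot: [0.001, -0.024, 1.0, -0.001]
force: [0.0, -0.2, -0.2]
width: 0.0007
```

```bash
cat > chk.py <<'E'
from h import *; from case import *
im,d,c=grab('top','t_lid'); W=cloud(d,c); q=cc(W); hsv=cv2.cvtColor(im,cv2.COLOR_RGB2HSV); H,S,V=[hsv[...,i].astype(int) for i in range(3)]
m=(H>100)&(H<130)&(S>120)&(abs(q[...,0])<85)&(abs(q[...,1])<115)&(q[...,2]<150); P=q[m]
print('lid n',len(P),np.percentile(P,[1,50,99],axis=0).round(1).tolist())
m=((H<10)|(H>170))&(S>150)&(abs(q[...,0])<40)&(q[...,1]<-30)&(q[...,1]>-220)&(q[...,2]<200)&(q[...,2]>75); P=q[m]
if len(P): print('clamp n',len(P),np.percentile(P,[1,50,99],axis=0).round(1).tolist())
E
python3 chk.py; sed -i 's/^r=down.*/r=down(183.1); w=[(cp(0,-205,158),r)]/' clamp.py; python3 clamp.py | grep -v '^[01]\.'
```

```text
lid n 4041 [[-77.3, -104.3, 71.1], [0.6, 3.9, 78.3], [77.2, 111.0, 85.1]]
clamp n 131 [[-12.0, -153.4, 89.4], [-0.5, -132.0, 123.9], [10.9, -118.2, 175.6]]
0 -63 94
at [ 0.5383 -0.3822  0.2471] t 17.05
3 x {'x': -0.0004, 'y': 0.001, 'z': 0.0297, 'rx': -0.01, 'ry': 0.02, 'rz': -0.07}
2 x {'y': 0.0171, 'z': -0.0012}
1 x {'y': 0.0147, 'z': -0.0045}
1 x {'y': 0.0165, 'z': -0.0005}
1 x {'y': 0.0172, 'z': 0.0035}
1 x {'y': 0.0168, 'z': 0.0073}
1 x {'y': 0.0154, 'z': 0.0107}
1 x {'y': 0.0131, 'z': 0.0134}
1 x {'y': 0.0099, 'z': 0.0153}
1 x {'y': 0.0042, 'z': 0.0097}
```

Call:
jog_arm --increments '[{"x": 0,"y": 0,"z": 0.0297,"rx": 0,"ry": 0,"rz": 0},{"x": 0,"y": 0,"z": 0.0297,"rx": 0,"ry": 0,"rz": 0},{"x": 0,"y": 0,"z": 0.0297,"rx": 0,"ry": 0,"rz": 0},{"x": 0,"y": 0,"z": 0,"rx": 0,"ry": 0,"rz": 0},{"x": 0,"y": 0.019,"z": -0.0012,"rx": 0,"ry": 0,"rz": 0},{"x": 0,"y": 0.019,"z": -0.0012,"rx": 0,"ry": 0,"rz": 0},{"x": 0,"y": 0.0147,"z": -0.0045,"rx": 0,"ry": 0,"rz": 0},{"x": 0,"y": 0.0165,"z": -0.0005,"rx": 0,"ry": 0,"rz": 0},{"x": 0,"y": 0.0172,"z": 0.0035,"rx": 0,"ry": 0,"rz": 0},{"x": 0,"y": 0.0168,"z": 0.0073,"rx": 0,"ry": 0,"rz": 0},{"x": 0,"y": 0.0154,"z": 0.0107,"rx": 0,"ry": 0,"rz": 0},{"x": 0,"y": 0.0131,"z": 0.0134,"rx": 0,"ry": 0,"rz": 0},{"x": 0,"y": 0.005,"z": 0.0153,"rx": 0,"ry": 0,"rz": 0},{"x": 0,"y": 0,"z": 0,"rx": 0,"ry": 0,"rz": 0}]'

```text
time_s: 18.45
tcp_pos: [0.5303, -0.2419, 0.1138]
eef_rot: [-0.001, -0.028, 1.0, 0.001]
force: [-0.1, 0.0, -0.5]
width: 0.0004
```

```bash
python3 - <<'E'
from h import *; from case import *
s=env.state(); print(cc(s['tcp_pos']),s['force'])
E
```

```text
[ -1.79030734 -67.42535938 113.77380616] [-0.07117804  0.01910278 -0.48252917]
```

Call:
jog_arm --increments '[{"x": 0,"y": 0,"z": 0.005,"rx": 0,"ry": 0,"rz": 0},{"x": 0,"y": 0,"z": 0.003,"rx": 0,"ry": 0,"rz": 0},{"x": 0,"y": 0,"z": 0.001,"rx": 0,"ry": 0,"rz": 0},{"x": 0,"y": 0,"z": 0,"rx": 0,"ry": 0,"rz": 0}]'

```text
time_s: 18.85
tcp_pos: [0.5312, -0.244, 0.1061]
eef_rot: [0.0, -0.027, 1.0, -0.0]
force: [-0.4, -0.6, -1.0]
width: 0.0002
```

Call:
jog_arm --increments '[{"x": 0,"y": 0,"z": 0.001,"rx": 0,"ry": 0,"rz": 0},{"x": 0,"y": 0,"z": 0.001,"rx": 0,"ry": 0,"rz": 0},{"x": 0,"y": 0,"z": 0,"rx": 0,"ry": 0,"rz": 0}]'

```text
time_s: 19.15
tcp_pos: [0.5313, -0.2439, 0.1057]
eef_rot: [0.0, -0.027, 1.0, -0.001]
force: [-4.3, 0.7, 13.8]
width: 0.0009
```

```bash
python3 - <<'E'
from h import *; from case import *
p=env.state()['tcp_pos']
plan([([.531,-.243,.26],down(183)),([.53,.30,.26],down(100),.036)])
E
```

```text
at [ 0.5313 -0.2439  0.1057] t 19.15
5 x {'x': 0.0, 'y': 0.0002, 'z': -0.0309, 'rx': -0.02, 'rz': 0.01}
16 x {'x': 0.0218, 'y': 0.03, 'rz': 5.19}
```

Call:
jog_arm --increments '[{"x": 0,"y": 0,"z": -0.03,"rx": 0,"ry": 0,"rz": 0},{"x": 0,"y": 0,"z": -0.03,"rx": 0,"ry": 0,"rz": 0},{"x": 0,"y": 0,"z": -0.03,"rx": 0,"ry": 0,"rz": 0},{"x": 0,"y": 0,"z": -0.03,"rx": 0,"ry": 0,"rz": 0},{"x": 0,"y": 0,"z": -0.034,"rx": 0,"ry": 0,"rz": 0}]'

```text
time_s: 19.65
tcp_pos: [0.5305, -0.2435, 0.259]
eef_rot: [-0.0, -0.027, 1.0, 0.0]
force: [-0.0, -0.5, 0.7]
width: 0.0006
```

Call:
jog_arm --increments '[{"x": 0.0218,"y": 0.03,"z": 0,"rx": 0,"ry": 0,"rz": 5.19},{"x": 0.0218,"y": 0.03,"z": 0,"rx": 0,"ry": 0,"rz": 5.19},{"x": 0.0218,"y": 0.03,"z": 0,"rx": 0,"ry": 0,"rz": 5.19},{"x": 0.0218,"y": 0.03,"z": 0,"rx": 0,"ry": 0,"rz": 5.19},{"x": 0.0218,"y": 0.03,"z": 0,"rx": 0,"ry": 0,"rz": 5.19},{"x": 0.0218,"y": 0.03,"z": 0,"rx": 0,"ry": 0,"rz": 5.19},{"x": 0.0218,"y": 0.03,"z": 0,"rx": 0,"ry": 0,"rz": 5.19},{"x": 0.0218,"y": 0.03,"z": 0,"rx": 0,"ry": 0,"rz": 5.19},{"x": 0.0218,"y": 0.03,"z": 0,"rx": 0,"ry": 0,"rz": 5.19},{"x": 0.0218,"y": 0.03,"z": 0,"rx": 0,"ry": 0,"rz": 5.19},{"x": 0.0218,"y": 0.03,"z": 0,"rx": 0,"ry": 0,"rz": 5.19},{"x": 0.0218,"y": 0.03,"z": 0,"rx": 0,"ry": 0,"rz": 5.19},{"x": 0.0218,"y": 0.03,"z": 0,"rx": 0,"ry": 0,"rz": 5.19},{"x": 0.0218,"y": 0.03,"z": 0,"rx": 0,"ry": 0,"rz": 5.19},{"x": 0.0218,"y": 0.03,"z": 0,"rx": 0,"ry": 0,"rz": 5.19},{"x": 0.0218,"y": 0.03,"z": 0,"rx": 0,"ry": 0,"rz": 5.19},{"x": 0,"y": 0,"z": 0,"rx": 0,"ry": 0,"rz": 0},{"x": 0,"y": 0,"z": 0,"rx": 0,"ry": 0,"rz": 0}]' --claw 100

```text
time_s: 21.45
tcp_pos: [0.5291, 0.2998, 0.2576]
eef_rot: [-0.0, 0.642, 0.767, -0.0]
force: [0.2, -0.6, -0.2]
width: 0.0882
```

```bash
python3 chk.py; cat > plate.py <<'E'
from h import *
im,d,c=grab('wrist','w5'); W=cloud(d,c); np.savez('w5',im=im,d=d,W=W)
cv2.imwrite('pics/w5b.png',cv2.resize(cv2.imread('pics/w5.png'),(768,576)))
hsv=cv2.cvtColor(im,cv2.COLOR_RGB2HSV); H,S,V=[hsv[...,i].astype(int) for i in range(3)]
m=((S>110)&(H>15)&(H<35)&(W[...,2]>.03)&(W[...,2]<.11)).astype(np.uint8)
n,l,st,_=cv2.connectedComponentsWithStats(m); k=1+st[1:,4].argmax(); P=W[l==k]; print('plate px',st[k])
# plane fit robust
mu=np.median(P,0); 
for _ in range(5):
    u,s,vt=np.linalg.svd(P-P.mean(0),full_matrices=False); n_=vt[2]; r=(P-P.mean(0))@n_; P=P[abs(r)<max(.002,2*r.std())]
n_*=np.sign(n_[0]); print('normal',n_.round(3),'lean',np.degrees(np.arcsin(-n_[2])).round(1),'yaw',np.degrees(np.arctan2(n_[1],n_[0])).round(1),'rms',r.std())
psi=np.arctan2(n_[1],n_[0]); 
for nm,ps in(('fit',psi),('7.7',np.radians(7.7))):
    a=np.radians(35); Z=np.array([np.sin(a)*np.cos(ps),np.sin(a)*np.sin(ps),np.cos(a)]); Yv=np.array([-np.sin(ps),np.cos(ps),0])
    zz=P@Z; yy=P@Yv; xx=P@np.cross(Yv,Z); print(nm,'z',np.percentile(zz,[.5,1,99,99.5]).round(4),'y',np.percentile(yy,[.5,1,50,99,99.5]).round(4),'n',xx.mean().round(4),'spread',xx.std())
r2=cv2.minAreaRect((np.stack([P@Yv,P@Z],1)*1e3).astype(np.float32)); print(r2)
m=(W[...,2]>.044)&(W[...,2]<.056)&(S<60)&(V>100)&(W[...,0]<.56)&(W[...,0]>.4)&(W[...,1]>.3)&(W[...,1]<.46)
print('rack',cv2.minAreaRect((W[m][:,:2]*1e3).astype(np.float32)),m.sum())
E
python3 plate.py
```

```text
lid n 3830 [[-77.3, -104.1, 70.7], [0.5, 10.3, 78.2], [77.2, 111.0, 85.3]]
clamp n 257 [[-12.0, -128.9, 86.4], [-0.1, -86.0, 94.1], [11.3, -42.2, 99.5]]
plate px [ 224   59   44   58 2211]
normal [ 0.779  0.101 -0.618] lean 38.2 yaw 7.4 rms 0.0005237301145738544
fit z [0.34   0.3405 0.4016 0.402 ] y [0.2881 0.2883 0.3137 0.3372 0.3374] n 0.4112 spread 0.001151795610484117
7.7 z [0.3409 0.3413 0.4025 0.4028] y [0.2853 0.2856 0.3109 0.3343 0.3346] n 0.4125 spread 0.001153522447957363
((309.912841796875, 371.4748840332031), (49.95455551147461, 65.00296783447266), 0.2781355679035187)
rack ((480.7989501953125, 378.8876647949219), (13.32768440246582, 71.90045928955078), 7.841893672943115) 685
```

View pics/w5b.png

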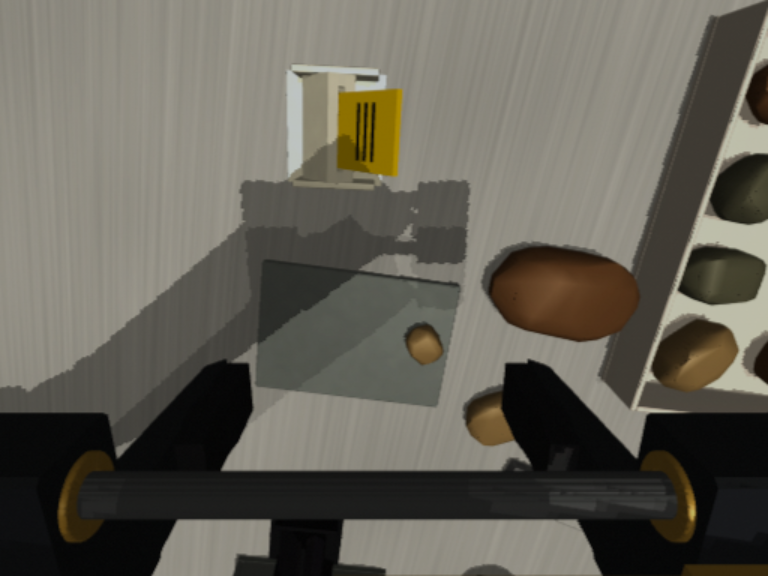

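```bash
cat > pl2.py <<'E'
from h import *
z=np.load('w5.npz'); im,W=z['im'],z['W']
hsv=cv2.cvtColor(im,cv2.COLOR_RGB2HSV); H,S,V=[hsv[...,i].astype(int) for i in range(3)]
m=((S>110)&(H>15)&(H<35)&(W[...,2]>.03)&(W[...,2]<.11)).astype(np.uint8)
n,l,st,_=cv2.connectedComponentsWithStats(m); k=1+st[1:,4].argmax(); P=W[l==k]
ps=np.radians(7.6)
for th in (36,37.5):
    a=np.radians(th); Z=np.array([np.sin(a)*np.cos(ps),np.sin(a)*np.sin(ps),np.cos(a)]); Yv=np.array([-np.sin(ps),np.cos(ps),0]); N=np.cross(Yv,Z)
    zz,yy,xx=P@Z,P@Yv,P@N; top=np.percentile(zz,99.5); s=zz>top-.035
    ym=(np.percentile(yy,1)+np.percentile(yy,99))/2; nf=np.median(xx[s]); print(th,'top',top,'ym',ym,'n near top',nf,'n low',np.median(xx[zz<top-.04]))
    org=lambda t,dy,dn: Z*(top-t)+Yv*(ym+dy)+N*(nf+.002+dn)
    print('upper edge',org(0,0,0),'bottom',org(.09,0,0))
G=org(.014,.006,0); rr=R.from_matrix(np.stack([np.cross(N,-Z),N,-Z],1)); T=G-.008*Z
print('G',G,'TCP',T)
for (x0,x1,y0,y1) in((.58,.9,.33,.46),(.58,.8,.2,.33)):
    q=W[(W[...,0]>x0)&(W[...,0]<x1)&(W[...,1]>y0)&(W[...,1]<y1)&(W[...,2]>.02)]
    if len(q): print('obst',np.percentile(q,[1,50,99],axis=0).round(3).tolist())
plan([(T+.13*Z,rr),(T+.03*Z,rr,.03),(T,rr,.015)])
E
python3 pl2.py
```

```text
36 top 0.40974656030477175 ym 0.3108638246993355 n near top 0.40591250857256556 n low 0.4046312289094859
upper edge [0.52472279 0.38363176 0.09172697] bottom [0.47228682 0.37663531 0.01891544]
37.5 top 0.4202787836190068 ym 0.3108638246993355 n near top 0.39543342134030346 n low 0.39512835786654227
upper edge [0.52502363 0.38367191 0.09148744] bottom [0.47071639 0.37642577 0.02008564]
G [0.5157823  0.38849202 0.08038049] TCP [0.51095499 0.38784792 0.07403367]
obst [[0.58, 0.33, 0.021], [0.747, 0.375, 0.043], [0.818, 0.458, 0.334]]
obst [[0.58, 0.209, 0.021], [0.7, 0.291, 0.046], [0.799, 0.329, 0.335]]
at [0.529  0.2984 0.2578] t 21.55
6 x {'x': 0.0148, 'y': 0.016, 'z': 0.0098, 'rx': 6.25, 'ry': 0.15, 'rz': 0.39}
4 x {'z': 0.025}
3 x {'z': 0.01}
```

Call:
jog_arm --increments '[{"x": 0.0148,"y": 0.016,"z": 0.0098,"rx": 6.25,"ry": 0.15,"rz": 0.39},{"x": 0.0148,"y": 0.016,"z": 0.0098,"rx": 6.25,"ry": 0.15,"rz": 0.39},{"x": 0.0148,"y": 0.016,"z": 0.0098,"rx": 6.25,"ry": 0.15,"rz": 0.39},{"x": 0.0148,"y": 0.016,"z": 0.0098,"rx": 6.25,"ry": 0.15,"rz": 0.39},{"x": 0.0148,"y": 0.016,"z": 0.0098,"rx": 6.25,"ry": 0.15,"rz": 0.39},{"x": 0.0148,"y": 0.016,"z": 0.0098,"rx": 6.25,"ry": 0.15,"rz": 0.39},{"x": 0,"y": 0,"z": 0,"rx": 0,"ry": 0,"rz": 0},{"x": 0,"y": 0,"z": 0,"rx": 0,"ry": 0,"rz": 0}]' --claw 28

```text
time_s: 22.35
tcp_pos: [0.5892, 0.3985, 0.1748]
eef_rot: [-0.213, 0.623, 0.712, -0.243]
force: [-0.6, -0.0, 0.4]
width: 0.0262
```

```bash
python3 pl2.py | tail -4; python3 - <<'E'
from h import *
print(env.state()['joints'].round(2))
im,d,c=grab('wrist','w6')
E
```

```text
at [0.5892 0.3985 0.1748] t 22.35
1 x {'x': -0.0003, 'y': -0.0013, 'z': -0.002, 'rx': -0.2, 'ry': -0.01, 'rz': 0.01}
4 x {'z': 0.025}
3 x {'z': 0.01}
[-0.37  1.2  -0.57  0.69  0.17  1.9  -0.62]
```

Call:
jog_arm --increments '[{"x": 0,"y": -0.001,"z": 0.022,"rx": 0,"ry": 0,"rz": 0},{"x": 0,"y": 0,"z": 0.025,"rx": 0,"ry": 0,"rz": 0},{"x": 0,"y": 0,"z": 0.025,"rx": 0,"ry": 0,"rz": 0},{"x": 0,"y": 0,"z": 0,"rx": 0,"ry": 0,"rz": 0}]'

```text
time_s: 22.8
tcp_pos: [0.5441, 0.3919, 0.1231]
eef_rot: [-0.211, 0.623, 0.713, -0.242]
force: [-0.7, -0.6, -1.0]
width: 0.0247
```

```bash
sed -i 's/^plan.*/plan([(T+.03*Z,rr),(T,rr,.015)])/' pl2.py; python3 pl2.py | tail -3; python3 - <<'E'
from h import *
print(env.state()['joints'].round(3))
E
```

```text
at [0.5441 0.3919 0.1231] t 22.8
1 x {'x': 0.0004, 'y': 0.0034, 'z': 0.0293, 'rx': 0.03, 'ry': 0.06, 'rz': 0.11}
3 x {'z': 0.01}
[-0.333  1.158 -0.583  0.927  0.171  1.711 -0.641]
```

Call:
jog_arm --increments '[{"x": 0,"y": 0.0034,"z": 0.012,"rx": 0,"ry": 0,"rz": 0},{"x": 0,"y": 0,"z": 0.012,"rx": 0,"ry": 0,"rz": 0},{"x": 0,"y": 0,"z": 0,"rx": 0,"ry": 0,"rz": 0}]'

```text
time_s: 23.1
tcp_pos: [0.5338, 0.3917, 0.1004]
eef_rot: [-0.212, 0.624, 0.713, -0.241]
force: [-0.3, -0.0, 0.3]
width: 0.0246
```

```bash
sed -i 's/^plan.*/plan([(T,rr,.015)])/' pl2.py; python3 pl2.py | tail -2; python3 - <<'E'
from h import *
im,d,c=grab('wrist','w6'); cv2.imwrite('pics/w6b.png',cv2.resize(cv2.imread('pics/w6.png'),(640,480)))
E
```

```text
at [0.5338 0.3917 0.1004] t 23.1
3 x {'x': -0.0003, 'y': -0.0008, 'z': 0.0117, 'rx': 0.02, 'ry': -0.02, 'rz': 0.02}
```

View pics/w6b.png

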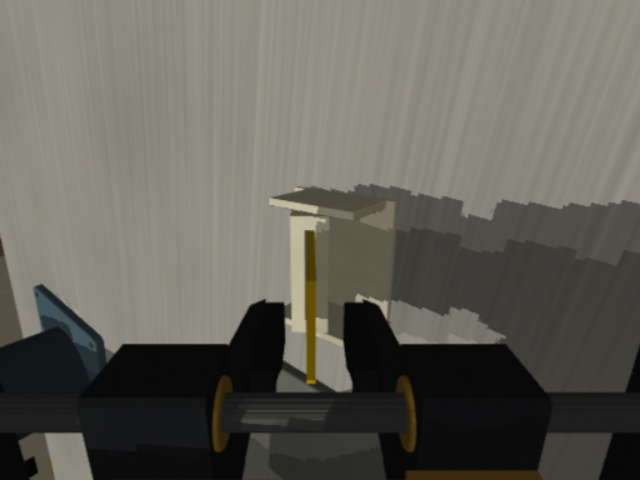

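Call:
jog_arm --increments '[{"x": 0,"y": -0.001,"z": 0.012,"rx": 0,"ry": 0,"rz": 0},{"x": 0,"y": -0.001,"z": 0.012,"rx": 0,"ry": 0,"rz": 0},{"x": 0,"y": 0,"z": 0.011,"rx": 0,"ry": 0,"rz": 0},{"x": 0,"y": 0,"z": 0,"rx": 0,"ry": 0,"rz": 0},{"x": 0,"y": 0,"z": 0,"rx": 0,"ry": 0,"rz": 0}]'

```text
time_s: 23.65
tcp_pos: [0.5116, 0.3893, 0.0736]
eef_rot: [-0.212, 0.624, 0.713, -0.241]
force: [0.1, -0.9, 0.8]
width: 0.025
```

Call:
jog_arm --increments '[{"x": 0,"y": 0,"z": 0,"rx": 0,"ry": 0,"rz": 0},{"x": 0,"y": 0,"z": 0,"rx": 0,"ry": 0,"rz": 0},{"x": 0,"y": 0,"z": 0,"rx": 0,"ry": 0,"rz": 0},{"x": 0,"y": 0,"z": 0,"rx": 0,"ry": 0,"rz": 0}]' --claw 0 --squeeze 25

```text
time_s: 24.05
tcp_pos: [0.5111, 0.3893, 0.0735]
eef_rot: [-0.212, 0.624, 0.713, -0.241]
force: [0.4, -0.5, 2.6]
width: 0.004
```

```bash
python3 pl2.py | tail -2; python3 -c "
from h import *
s=env.state();print(s['tcp_pos'],s['eef_rot'],s['force'],s['width'],s['joints'].round(2))"
```

```text
at [0.5111 0.3893 0.0735] t 24.05
1 x {'x': -0.0014, 'y': -0.0006, 'z': -0.0002, 'rx': 0.02, 'ry': -0.09, 'rz': 0.06}
[0.51113675 0.38926264 0.0734784 ] [-0.21229457  0.62358953  0.71266641 -0.24119227] [ 0.38688189 -0.52550076  2.56634898] 0.003981915845586412 [-0.32  1.17 -0.59  1.06  0.18  1.58 -0.65]
```

```bash
cat > tr.py <<'E'
from h import *; from case import *
def lean(ps,th):
    a=np.radians(th);p=np.radians(ps); Z=np.array([np.sin(a)*np.cos(p),np.sin(a)*np.sin(p),np.cos(a)]); Yv=np.array([-np.sin(p),np.cos(p),0]); N=np.cross(Yv,Z)
    return Z,Yv,N,R.from_matrix(np.stack([Yv,N,-Z],1))
if __name__=='__main__':
    z=np.load('top0.npz'); q=cc(z['W'])
    m=(abs(q[...,0])<70)&(q[...,1]>112)&(q[...,1]<215)&(q[...,2]>14)&(q[...,2]<75); P=q[m]
    Zc=np.array([np.sin(np.radians(35)),0,np.cos(np.radians(35))]); Nc=np.array([Zc[2],0,-Zc[0]])
    w=(P-[0,0,20])@Zc; u=(P-[0,0,20])@Nc
    for y0 in range(112,206,4):
        s=abs(P[:,1]-y0)<2
        if s.sum()>3: print(y0,s.sum(),'x',P[s,0].min().round(),P[s,0].max().round(),'z',np.percentile(P[s,2],[5,50,95]).round())
    s=(P[:,1]>130)&(P[:,1]<175)
    for x0 in range(-44,40,4):
        t=s&(abs(P[:,0]-x0)<2)
        if t.sum()>2: print('x',x0,'z',np.percentile(P[t,2],[10,50,90]).round(),'V',z['im'][m][t].mean().round(),'w',np.median(w[t]).round(),'u',np.median(u[t]).round())
    Z,Yv,N,r=lean(7.6,37.5); T=env.state()['tcp_pos']
    Zh,Yh,Nh,rh=lean(3.1,35)
    plan([(T+.068*Z,rot(),.025),([.56,.2,.2],lean(5,35)[3]),(cp(-20,153,20)+Zh*.17,rh)])
E
python3 tr.py
```

```text
116 20 x -38.0 19.0 z [35. 39. 42.]
120 19 x -38.0 19.0 z [31. 39. 42.]
124 22 x -35.0 10.0 z [22. 43. 55.]
128 26 x -35.0 10.0 z [19. 42. 60.]
132 16 x -35.0 11.0 z [25. 44. 58.]
136 24 x -35.0 11.0 z [27. 41. 59.]
140 24 x -35.0 11.0 z [22. 43. 53.]
144 16 x -35.0 11.0 z [22. 42. 57.]
148 25 x -34.0 11.0 z [28. 42. 58.]
152 23 x -34.0 11.0 z [25. 40. 55.]
156 16 x -34.0 11.0 z [25. 44. 59.]
160 25 x -34.0 11.0 z [28. 43. 58.]
164 21 x -34.0 9.0 z [25. 39. 50.]
168 15 x -34.0 9.0 z [28. 43. 55.]
172 24 x -34.0 9.0 z [26. 42. 57.]
176 20 x -33.0 9.0 z [26. 40. 54.]
180 16 x -33.0 9.0 z [24. 41. 54.]
184 25 x -33.0 9.0 z [34. 45. 58.]
188 19 x -33.0 9.0 z [28. 43. 55.]
192 18 x -38.0 9.0 z [30. 42. 50.]
196 26 x -38.0 19.0 z [35. 40. 42.]
x -36 z [16. 20. 25.] V 21.0 w -19.0 u -28.0
x -32 z [23. 26. 30.] V 11.0 w -13.0 u -29.0
x -28 z [30. 32. 34.] V 7.0 w -6.0 u -30.0
x -24 z [32. 36. 40.] V 7.0 w -1.0 u -29.0
x -20 z [39. 42. 47.] V 6.0 w 7.0 u -29.0
x -16 z [45. 48. 51.] V 7.0 w 14.0 u -29.0
x -12 z [48. 51. 59.] V 10.0 w 18.0 u -28.0
x -8 z [36. 58. 60.] V 21.0 w 26.0 u -28.0
x -4 z [33. 38. 41.] V 12.0 w 12.0 u -13.0
x 0 z [40. 42. 43.] V 8.0 w 18.0 u -13.0
x 4 z [41. 45. 48.] V 10.0 w 23.0 u -11.0
x 8 z [42. 46. 47.] V 10.0 w 26.0 u -8.0
x 12 z [40. 43. 46.] V 15.0 w 26.0 u -4.0
at [0.5111 0.3893 0.0735] t 24.05
3 x {'x': 0.0, 'z': -0.0227}
6 x {'x': -0.0324, 'y': -0.0091, 'z': -0.0083, 'rx': -0.41, 'ry': 0.24, 'rz': 0.36}
7 x {'x': -0.0314, 'y': 0.0059, 'z': 0.003, 'ry': 0.16, 'rz': 0.22}
```

Call:
jog_arm --increments '[{"x": 0,"y": 0,"z": -0.015,"rx": 0,"ry": 0,"rz": 0},{"x": 0,"y": 0,"z": -0.025,"rx": 0,"ry": 0,"rz": 0},{"x": 0,"y": 0,"z": -0.028,"rx": 0,"ry": 0,"rz": 0},{"x": 0,"y": 0,"z": 0,"rx": 0,"ry": 0,"rz": 0},{"x": -0.0324,"y": -0.0091,"z": -0.0083,"rx": -0.41,"ry": 0.24,"rz": 0.36},{"x": -0.0324,"y": -0.0091,"z": -0.0083,"rx": -0.41,"ry": 0.24,"rz": 0.36},{"x": -0.0324,"y": -0.0091,"z": -0.0083,"rx": -0.41,"ry": 0.24,"rz": 0.36},{"x": -0.0324,"y": -0.0091,"z": -0.0083,"rx": -0.41,"ry": 0.24,"rz": 0.36},{"x": -0.0324,"y": -0.0091,"z": -0.0083,"rx": -0.41,"ry": 0.24,"rz": 0.36},{"x": -0.0324,"y": -0.0091,"z": -0.0083,"rx": -0.41,"ry": 0.24,"rz": 0.36},{"x": -0.0314,"y": 0.0059,"z": 0.003,"rx": 0,"ry": 0.16,"rz": 0.22},{"x": -0.0314,"y": 0.0059,"z": 0.003,"rx": 0,"ry": 0.16,"rz": 0.22},{"x": -0.0314,"y": 0.0059,"z": 0.003,"rx": 0,"ry": 0.16,"rz": 0.22},{"x": -0.0314,"y": 0.0059,"z": 0.003,"rx": 0,"ry": 0.16,"rz": 0.22},{"x": -0.0314,"y": 0.0059,"z": 0.003,"rx": 0,"ry": 0.16,"rz": 0.22},{"x": -0.0314,"y": 0.0059,"z": 0.003,"rx": 0,"ry": 0.16,"rz": 0.22},{"x": -0.0314,"y": 0.0059,"z": 0.003,"rx": 0,"ry": 0.16,"rz": 0.22},{"x": 0,"y": 0,"z": 0,"rx": 0,"ry": 0,"rz": 0},{"x": 0,"y": 0,"z": 0,"rx": 0,"ry": 0,"rz": 0}]'

```text
time_s: 25.95
tcp_pos: [0.5968, -0.0183, 0.1576]
eef_rot: [-0.208, 0.656, 0.692, -0.219]
force: [-0.0, 1.0, -0.3]
width: 0.0039
```

```bash
python3 - <<'E'
from h import *; from case import *; from tr import lean
s=env.state(); print(s['tcp_pos'],s['width'],s['joints'].round(2)); 
im,d,c=grab('wrist','w7'); W=cloud(d,c); np.savez('w7',im=im,d=d,W=W)
a=cv2.imread('pics/w7.png'); a=cv2.convertScaleAbs(a,alpha=1.8,beta=25)
cv2.imwrite('pics/w7b.png',cv2.resize(a,(768,576)))
for y in (120,128,150,182,190): print(y,[np.round(proj(cp(-21+23*1,y,53),c),0).tolist()])
r=rot().as_matrix(); print('plate bottom px',np.round(proj(s['tcp_pos']+r@[-.0324,0,.068],c)),np.round(proj(s['tcp_pos']+r@[.0176,0,.068],c)))
E
```

```text
[ 0.59684122 -0.01825933  0.15755898] 0.0038701027685937054 [ 0.21  0.97 -0.5   1.19  0.31  1.68 -0.23]
120 [[251.0, 224.0]]
128 [[251.0, 216.0]]
150 [[251.0, 193.0]]
182 [[251.0, 157.0]]
190 [[250.0, 147.0]]
plate bottom px [252. 258.] [252. 192.]
```

View pics/w7b.png

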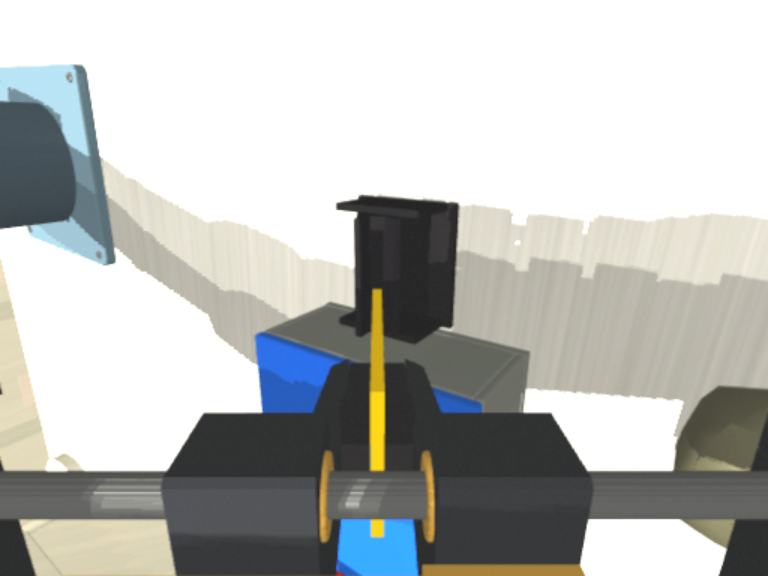

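```bash
cat > hol.py <<'E'
from h import *; from case import *
z=np.load('w7.npz'); q=cc(z['W']); im=z['im']
m=np.zeros(q.shape[:2],bool); m[125:232,222:308]=1
m&=(q[...,1]>105)&(q[...,1]<215)&(abs(q[...,0])<75)&(q[...,2]>14)&(q[...,2]<80)&(im.max(-1)<90)
yel=(im[...,0]>im[...,2]+40.); m&=~yel
P=q[m]; s35,c35=np.sin(np.radians(35)),np.cos(np.radians(35)); w=P[:,0]*s35+(P[:,2]-20)*c35; u=P[:,0]*c35-(P[:,2]-20)*s35; y=P[:,1]
print(len(P),'y',np.percentile(y,[.5,2,98,99.5]).round(1))
for y0 in list(range(108,134,2))+list(range(176,206,2)):
    t=abs(y-y0)<1
    if t.sum()>3: print(y0,t.sum(),'w',np.percentile(w[t],[5,50,95]).round(),'u',np.percentile(u[t],[3,97]).round())
t0=(y>160)&(y<180)
for u0 in range(-36,30,2):
    t=t0&(abs(u-u0)<1)
    if t.sum()>3: print('u',u0,t.sum(),'w',np.percentile(w[t],[10,50,90]).round(1),'V',im[m][t].mean().round())
E
python3 hol.py
```

```text
3763 y [109.5 109.8 196.1 196.2]
110 597 w [-24.  13.  21.] u [-47.  31.]
114 16 w [-4. 17. 25.] u [-40.  11.]
116 85 w [-5. 18. 27.] u [-41.  19.]
118 166 w [-10.  11.  26.] u [-41.  18.]
120 189 w [-7. 12. 26.] u [-36.  15.]
122 39 w [18. 25. 27.] u [-30.  -4.]
124 38 w [18. 25. 27.] u [-29.  -5.]
126 49 w [ 0. 24. 27.] u [-30.  -4.]
128 49 w [ 0. 23. 27.] u [-29.  -5.]
130 48 w [17. 25. 27.] u [-30.  -5.]
132 45 w [17. 25. 27.] u [-30.  -5.]
176 64 w [-13.  21.  27.] u [-29.  -6.]
178 53 w [15. 24. 27.] u [-29.  -5.]
180 51 w [16. 24. 27.] u [-29.  -5.]
182 47 w [17. 24. 27.] u [-29.  -5.]
184 73 w [16. 22. 27.] u [-30.  -6.]
186 71 w [17. 19. 27.] u [-29.  -5.]
188 67 w [17. 22. 27.] u [-29.  -5.]
190 90 w [13. 21. 27.] u [-29.  -5.]
192 159 w [-2. 16. 26.] u [-39.  16.]
194 160 w [-2. 14. 26.] u [-40.  18.]
196 323 w [-18.   4.  23.] u [-37.  15.]
u -30 26 w [24.7 25.6 26.5] V 45.0
u -28 55 w [25.6 26.5 27.3] V 19.0
u -26 44 w [23.4 24.8 26.2] V 9.0
u -24 68 w [19.3 21.  22.7] V 7.0
u -22 45 w [14.3 17.5 18.6] V 8.0
u -20 34 w [-13.4 -12.6 -11.8] V 9.0
u -18 50 w [-13.3 -12.8 -11.7] V 9.0
u -16 33 w [-13.1 -12.5 -11.8] V 9.0
u -14 38 w [-13.   15.9  18.1] V 11.0
u -12 44 w [17.7 18.8 19.8] V 14.0
u -10 67 w [20.5 22.7 24.7] V 15.0
u -8 46 w [25.1 26.3 27.1] V 14.0
u -6 43 w [25.2 26.  26.9] V 12.0
u -4 22 w [25.3 25.6 26. ] V 12.0
```

```bash
cat >> hol.py <<'E'
t=(w<-9)&(w>-16)&(abs(u+17.5)<3.5); print('floor y',np.percentile(y[t],[1,5,50,95,99]).round(1),t.sum(), 'gaps',np.histogram(y[t],bins=range(120,196,4))[0])
E
python3 hol.py | tail -1
cat > ins.py <<'E'
import sys
from h import *; from case import *; from tr import lean
Zh,Yh,Nh,rh=lean(3.1,35); O=cp(-21.1,155.5,20); T=O+.0074*Yh+.068*Zh
D=rh.as_matrix().T@(env.state()['tcp_pos']-T); print('rel to home (tool axes, mm)',(D*1e3).round(2))
plan([(T+float(a)*Zh,rh,.02) for a in sys.argv[1:]])
print(env.state()['force'].round(1))
E
python3 ins.py .055
```

```text
floor y [137.5 139.6 159.3 176.5 196.2] 296 gaps [ 0  0  0  0 20 25 27 26 28 28 31 31 32 32  8  0  0  0]
rel to home (tool axes, mm) [  -9.14    1.18 -101.29]
at [ 0.597  -0.0168  0.158 ] t 26.0
3 x {'x': 0.003, 'y': -0.0004, 'z': 0.0154, 'rx': -0.03, 'ry': -0.01, 'rz': 0.03}
[ 0.2  0.6 -0.3]
```

Call:
jog_arm --increments '[{"x": 0.003,"y": 0,"z": 0.0154,"rx": 0,"ry": 0,"rz": 0},{"x": 0.003,"y": 0,"z": 0.0154,"rx": 0,"ry": 0,"rz": 0},{"x": 0.003,"y": -0.001,"z": 0.0154,"rx": 0,"ry": 0,"rz": 0},{"x": 0,"y": 0,"z": 0,"rx": 0,"ry": 0,"rz": 0},{"x": 0,"y": 0,"z": 0,"rx": 0,"ry": 0,"rz": 0}]'

```text
time_s: 26.5
tcp_pos: [0.5699, -0.0091, 0.1217]
eef_rot: [-0.207, 0.655, 0.693, -0.218]
force: [0.0, 0.3, -0.3]
width: 0.004
```

```bash
python3 ins.py .025
```

```text
rel to home (tool axes, mm) [-3.000e-02  2.400e-01 -5.631e+01]
at [ 0.5699 -0.0091  0.1217] t 26.5
2 x {'y': -0.0001, 'z': 0.0157, 'rx': -0.01, 'ry': 0.01, 'rz': 0.06}
[ 0.   0.3 -0.3]
```

Call:
jog_arm --increments '[{"x": 0,"y": 0,"z": 0.012,"rx": 0,"ry": 0,"rz": 0},{"x": 0,"y": 0,"z": 0.01,"rx": 0,"ry": 0,"rz": 0},{"x": 0,"y": 0,"z": 0.008,"rx": 0,"ry": 0,"rz": 0},{"x": 0,"y": 0,"z": 0,"rx": 0,"ry": 0,"rz": 0}]'

```text
time_s: 26.9
tcp_pos: [0.5514, -0.0116, 0.0957]
eef_rot: [-0.208, 0.656, 0.692, -0.219]
force: [0.7, 0.0, -1.0]
width: 0.0036
```

```bash
python3 ins.py .005 0
```

```text
rel to home (tool axes, mm) [ -1.52  -0.13 -24.28]
at [ 0.5514 -0.0116  0.0957] t 26.9
1 x {'x': 0.0015, 'y': 0.0002, 'z': 0.0193, 'rx': -0.16, 'ry': 0.01}
1 x {'z': 0.005}
[ 0.7  0.  -1. ]
```

Call:
jog_arm --increments '[{"x": 0.0012,"y": 0,"z": 0.008,"rx": 0,"ry": 0,"rz": 0},{"x": 0,"y": 0,"z": 0.007,"rx": 0,"ry": 0,"rz": 0},{"x": 0,"y": 0,"z": 0.004,"rx": 0,"ry": 0,"rz": 0},{"x": 0,"y": 0,"z": 0,"rx": 0,"ry": 0,"rz": 0}]'

```text
time_s: 27.3
tcp_pos: [0.5411, -0.0108, 0.0806]
eef_rot: [-0.207, 0.656, 0.692, -0.219]
force: [-0.1, -0.2, -0.0]
width: 0.0035
```

```bash
python3 ins.py 0
```

```text
rel to home (tool axes, mm) [-0.17  0.13 -6.12]
at [ 0.5411 -0.0108  0.0806] t 27.3
1 x {'x': 0.0002, 'y': -0.0001, 'z': 0.0061, 'rx': -0.09}
[-0.1 -0.2 -0. ]
```

Call:
jog_arm --increments '[{"x": 0,"y": 0,"z": 0.003,"rx": 0,"ry": 0,"rz": 0},{"x": 0,"y": 0,"z": 0.002,"rx": 0,"ry": 0,"rz": 0},{"x": 0,"y": 0,"z": 0.001,"rx": 0,"ry": 0,"rz": 0},{"x": 0,"y": 0,"z": 0,"rx": 0,"ry": 0,"rz": 0}]'

```text
time_s: 27.7
tcp_pos: [0.5383, -0.0109, 0.0762]
eef_rot: [-0.207, 0.656, 0.692, -0.218]
force: [0.9, -0.5, -0.0]
width: 0.0034
```

Call:
jog_arm --increments '[{"x": 0,"y": 0,"z": 0.001,"rx": 0,"ry": 0,"rz": 0},{"x": 0,"y": 0,"z": 0.001,"rx": 0,"ry": 0,"rz": 0},{"x": 0,"y": 0,"z": 0,"rx": 0,"ry": 0,"rz": 0}]'

```text
time_s: 28.0
tcp_pos: [0.5377, -0.0108, 0.0751]
eef_rot: [-0.207, 0.656, 0.692, -0.218]
force: [1.6, 0.4, 3.8]
width: 0.0042
```

```bash
python3 ins.py 0
```

```text
rel to home (tool axes, mm) [0.03 0.53 0.31]
at [ 0.5377 -0.0108  0.0751] t 28.0
1 x {'x': -0.0, 'y': -0.0005, 'z': -0.0003, 'rx': 0.05, 'ry': -0.01}
[1.6 0.4 3.8]
```

Call:
jog_arm --increments '[{"x": 0,"y": 0,"z": 0.001,"rx": 0,"ry": 0,"rz": 0},{"x": 0,"y": 0,"z": 0,"rx": 0,"ry": 0,"rz": 0}]'

```text
time_s: 28.2
tcp_pos: [0.5379, -0.0108, 0.075]
eef_rot: [-0.206, 0.656, 0.693, -0.218]
force: [3.3, -0.3, 7.3]
width: 0.0039
```

Call:
jog_arm --increments '[{"x": 0,"y": 0,"z": 0,"rx": 0,"ry": 0,"rz": 0},{"x": 0,"y": 0,"z": 0,"rx": 0,"ry": 0,"rz": 0},{"x": 0,"y": 0,"z": 0,"rx": 0,"ry": 0,"rz": 0}]' --claw 25

```text
time_s: 28.5
tcp_pos: [0.5361, -0.0111, 0.0734]
eef_rot: [-0.207, 0.656, 0.692, -0.219]
force: [0.4, -0.0, -0.6]
width: 0.0221
```

Call:
jog_arm --increments '[{"x": 0,"y": 0,"z": -0.015,"rx": 0,"ry": 0,"rz": 0},{"x": 0,"y": 0,"z": -0.02,"rx": 0,"ry": 0,"rz": 0},{"x": 0,"y": 0,"z": -0.015,"rx": 0,"ry": 0,"rz": 0},{"x": 0,"y": 0,"z": 0,"rx": 0,"ry": 0,"rz": 0},{"x": 0,"y": 0,"z": 0,"rx": 0,"ry": 0,"rz": 0},{"x": 0,"y": 0,"z": 0,"rx": 0,"ry": 0,"rz": 0}]'

```text
time_s: 29.1
tcp_pos: [0.5642, -0.0096, 0.1138]
eef_rot: [-0.208, 0.656, 0.692, -0.219]
force: [-0.9, -0.3, 0.2]
width: 0.022
```

```bash
cat > fin.py <<'E'
import sys
from h import *; from case import *
for cam in sys.argv[1:]:
    im,d,c=grab(cam,'fin_'+cam); q=cc(cloud(d,c)); hsv=cv2.cvtColor(im,cv2.COLOR_RGB2HSV); H,S,V=[hsv[...,i].astype(int) for i in range(3)]
    m=(S>100)&(H>15)&(H<35)&(abs(q[...,0])<70)&(q[...,1]>115)&(q[...,1]<200)&(q[...,2]>30)&(q[...,2]<150); P=q[m]; 
    if len(P)<5: print(cam,'none'); continue
    r=P-[-21.1,155.5,20]; s,k=np.sin(np.radians(35)),np.cos(np.radians(35)); w=r[:,0]*s+r[:,2]*k; u=r[:,0]*k-r[:,2]*s
    print(cam,len(P),'w(top should be 90)',np.percentile(w,[1,95,99]).round(1),'u',np.percentile(u,[5,50,95]).round(1),'y',np.percentile(r[:,1],[1,99]).round(1),'slope',np.polyfit(w,u,1)[0].round(3))
E
python3 fin.py wrist top; python3 ins.py 0
```

```text
wrist 2066 w(top should be 90) [ 11.1  89.8 109.3] u [-1.7  6.1 11.1] y [-24.2  25.5] slope 0.148
top 78 w(top should be 90) [23.  42.8 44.3] u [-12.    0.5   3.8] y [-23.8  30.1] slope -0.318
rel to home (tool axes, mm) [ -0.2    0.09 -46.79]
at [ 0.5644 -0.0096  0.114 ] t 29.2
3 x {'x': 0.0001, 'z': 0.0156, 'rx': -0.04}
[ 0.3 -0.9 -0.1]
```

Call:
jog_arm --increments '[{"x": -0.007,"y": 0.008,"z": 0,"rx": 0,"ry": 0,"rz": 0},{"x": 0,"y": 0,"z": 0,"rx": 0,"ry": 0,"rz": 0},{"x": 0,"y": 0,"z": 0,"rx": 0,"ry": 0,"rz": 0},{"x": 0,"y": 0,"z": 0,"rx": 0,"ry": 0,"rz": 0},{"x": 0,"y": 0,"z": 0.008,"rx": 0,"ry": 0,"rz": 0},{"x": 0,"y": 0,"z": 0.003,"rx": 0,"ry": 0,"rz": 0},{"x": 0,"y": 0,"z": 0.001,"rx": 0,"ry": 0,"rz": 0},{"x": 0,"y": 0,"z": 0,"rx": 0,"ry": 0,"rz": 0}]' --claw 0

```text
time_s: 30.0
tcp_pos: [0.565, -0.0164, 0.1002]
eef_rot: [-0.207, 0.656, 0.692, -0.219]
force: [0.1, -0.6, 0.5]
width: 0.0008
```

```bash
python3 ins.py 0
```

```text
rel to home (tool axes, mm) [ -7.04   8.26 -35.64]
at [ 0.565  -0.0164  0.1002] t 30.0
2 x {'x': 0.0035, 'y': -0.0041, 'z': 0.0178, 'rx': -0.02}
[ 0.1 -0.6  0.5]
```

Call:
jog_arm --increments '[{"x": 0,"y": 0,"z": 0.001,"rx": 0,"ry": 0,"rz": 0},{"x": 0,"y": 0,"z": 0.001,"rx": 0,"ry": 0,"rz": 0},{"x": 0,"y": 0,"z": 0,"rx": 0,"ry": 0,"rz": 0}]'

```text
time_s: 30.3
tcp_pos: [0.5642, -0.0165, 0.0987]
eef_rot: [-0.207, 0.656, 0.692, -0.218]
force: [-0.1, -0.5, 0.8]
width: 0.0002
```

Call:
jog_arm --increments '[{"x": 0,"y": 0,"z": 0.001,"rx": 0,"ry": 0,"rz": 0},{"x": 0,"y": 0,"z": 0.001,"rx": 0,"ry": 0,"rz": 0},{"x": 0,"y": 0,"z": 0,"rx": 0,"ry": 0,"rz": 0}]'

```text
time_s: 30.6
tcp_pos: [0.5643, -0.0164, 0.0981]
eef_rot: [-0.206, 0.656, 0.693, -0.217]
force: [4.1, 0.0, 5.2]
width: 0.0005
```

```bash
python3 ins.py 0
```

```text
rel to home (tool axes, mm) [ -7.02   8.8  -33.51]
at [ 0.5643 -0.0164  0.0981] t 30.6
2 x {'x': 0.0035, 'y': -0.0044, 'z': 0.0167, 'rx': 0.07, 'ry': -0.01, 'rz': -0.01}
[4.1 0.  5.2]
```

Call:
jog_arm --increments '[{"x": 0,"y": 0,"z": 0.001,"rx": 0,"ry": 0,"rz": 0},{"x": 0,"y": 0,"z": 0.001,"rx": 0,"ry": 0,"rz": 0},{"x": 0,"y": 0,"z": 0,"rx": 0,"ry": 0,"rz": 0}]'

```text
time_s: 30.9
tcp_pos: [0.5644, -0.0164, 0.0977]
eef_rot: [-0.205, 0.657, 0.693, -0.216]
force: [6.2, -0.2, 12.1]
width: 0.0008
```

```bash
python3 ins.py 0
```

```text
rel to home (tool axes, mm) [ -6.96   9.12 -33.29]
at [ 0.5644 -0.0164  0.0977] t 30.9
2 x {'x': 0.0035, 'y': -0.0046, 'z': 0.0166, 'rx': 0.15, 'ry': -0.01, 'rz': -0.02}
[ 6.2 -0.2 12.1]
```

Call:
jog_arm --increments '[{"x": 0,"y": 0,"z": -0.01,"rx": 0,"ry": 0,"rz": 0},{"x": 0,"y": 0,"z": -0.025,"rx": 0,"ry": 0,"rz": 0},{"x": 0,"y": 0,"z": -0.03,"rx": 0,"ry": 0,"rz": 0},{"x": 0.02,"y": -0.02,"z": -0.015,"rx": -4,"ry": 0,"rz": 0},{"x": 0.03,"y": -0.02,"z": -0.015,"rx": -6,"ry": 0,"rz": 0},{"x": 0.03,"y": -0.02,"z": -0.015,"rx": -6,"ry": 0,"rz": 0},{"x": 0.03,"y": -0.02,"z": -0.015,"rx": -6,"ry": 0,"rz": 0},{"x": 0,"y": -0.02,"z": -0.015,"rx": 0,"ry": 0,"rz": 0},{"x": 0,"y": 0,"z": 0,"rx": 0,"ry": 0,"rz": 0}]'

```text
time_s: 31.8
tcp_pos: [0.5332, 0.0935, 0.2605]
eef_rot: [-0.076, 0.682, 0.723, -0.081]
force: [0.1, -0.4, -0.2]
width: 0.0006
```

```bash
python3 fin.py scene top; python3 chk.py; python3 - <<'E'
from h import *
im,d,c=grab('top','tF'); o=np.load('top0.npz')
a=cv2.imread('pics/tF.png')[95:275,100:400]; cv2.imwrite('pics/tFb.png',cv2.resize(a,(800,480),interpolation=cv2.INTER_CUBIC))
for n in 'pebble mano core_stone scraper brush scale_bar'.split(): print(n,[(np.round(x['bbox']).tolist(),round(x['conf'],2)) for x in env.recognise('top',n)[:1]])
E
```

```text
scene 109 w(top should be 90) [14.7 90.9 92.2] u [-0.1  6.8 12.8] y [-37.9  23.6] slope 0.142
top 293 w(top should be 90) [23.9 89.4 91.9] u [-2.5  4.3  9.5] y [-23.9  30. ] slope 0.14
lid n 3825 [[-77.3, -104.1, 71.0], [0.3, 10.4, 78.3], [77.2, 111.1, 85.4]]
clamp n 260 [[-12.0, -128.8, 82.9], [-0.1, -85.9, 94.5], [11.4, -41.8, 100.4]]
pebble [([245.0, 219.0, 275.0, 236.0], 0.17)]
mano [([151.0, 144.0, 176.0, 189.0], 0.78)]
core_stone [([264.0, 149.0, 294.0, 172.0], 0.77)]
scraper []
brush [([222.0, 103.0, 248.0, 170.0], 0.56)]
scale_bar [([381.0, 223.0, 396.0, 264.0], 0.59)]
```

View pics/tFb.png

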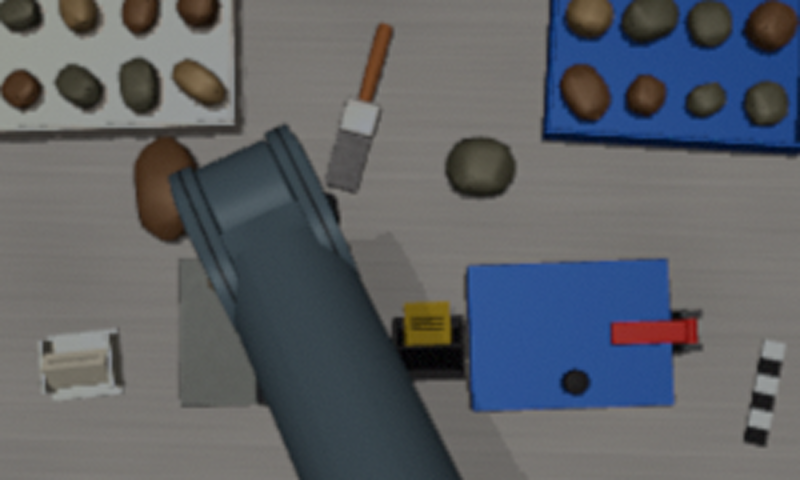

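```bash
python3 -c "
from plant import env
print(env.close_job(), env.state()['time_s'])"
```

```text
the job is handed in; nothing more can be done
the job is handed in; nothing more can be done
```

The job is done in the order asked and handed in at about 32 s of the 72 s allowed.

- **Axe head:** I set it down in the recess under light contact, about 7 N, and opened the fingers slowly. A close look afterwards showed it lying level on the white floor.
- **Lid:** shut. I pressed it to a hard stop, and its top measured 78.3 mm above the table (78.5 expected).
- **Clamp:** down flat on the lid at a hard stop, with its upper face at 94.5 mm.
- **Plate:** pushed to the slot floor and then pressed on its top edge to a hard stop at about 14 N. Its upper end measured 89–92 mm from the slot floor (90 expected). It leans about 8° further back than the slot, roughly what the 8 mm slot leaves a 4 mm plate.

**Other finds and tools:** the mano, core stone, brush and scale bar were where they started. In the last picture the arm hid the pebble and the scraper, and the detector did not find either. Both were last seen lying on the mat and beside it before I took the plate, and nothing touched them after that. The flake is under the shut lid and was last seen undisturbed just before I closed it.

At the end the gripper was clear of everything. The highest force reading after any move was about 28 N, while pressing the lid shut.

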